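Gauge the screw depth of a stand-off insulator

ROBOT

A 7-joint arm with a two-finger parallel gripper is mounted at the origin on the work surface. World frame = base frame: x ahead of the robot, y to its left, z up, the work surface at z = 0. Lengths are in mm, angles in rad, forces in N, time in s.
With the tool pointing down it reaches from about 400 to 850 mm from the base axis. Payload 4.5 kg.
Tool frame: the origin (TCP) lies on the centre line of the jaws, within the pads' length; the fingertips stand 17 mm ahead of it and the grasp point (between the pads) lies 2 mm behind it; x points along the fingers, z is the direction in which the jaws open and shut, and the axes are right-handed (so a half turn about x gives the same grasp; the last joint's range is limited). The gripper opens to 88 mm and grips with 3 to 60 N. Pads are 18 mm wide; open, the fingers measure 123 mm over their backs; the gripper's body (75 mm by 187 mm) begins 45 mm behind the grasp point.
Start: joints at [1.193, 0.689, -0.195, 1.565, 0.157, 0.902, -0.215], TCP at [250.193, -572.763, 229.043] pointing down, gripper open.
Joint ranges: [-3.01, 3.01], [-0.46, 2.08], [-1.47, 1.51], [0.13, 2.56], [-1, 4.14], [0.04, 2.09], [-2.66, 2.66]. Speed limits (rad/s): [2.57, 2.57, 3.14, 3.14, 3.14, 3.14, 3.14].

INTERFACE

Orientations are given as a unit quaternion [w, x, y, z].
In Python, from plant import readout, grab_frame, order, look_for gives the robot as it stands. The module is installed in compiled form; this text tells all that it offers.
- The arm moves only by the tool arm_command, never from a script. Its argument "rows" is a list of rows, each an object with "travel": the shift along the tool's x, y, z in mm, a list of three; "spin": the turn about the tool's x in degrees. A call has 1 to 20 rows; each row is the pose to reach, as a shift and turn from the pose measured when the call began, along the tool's axes at that moment; what a row does not reach only later rows make up. A row lasts 1/12 s, in which the tool goes at most 41.7 mm and 7.16 degrees, less where a joint would pass 70% of its speed; a pose out of reach is approached as far as the arm can. A call with a gripper value outside its range is refused whole. "fingers" is the finger opening in mm, from 0 to 88.1, set as the call begins (left out, the last holds). The fingers move at their own pace and stop on an object; the grip force is fixed at half the most. Time passes only in rows, so rows that repeat a pose let the fingers close. It gives the time, the measured TCP pose, the force and the opening at its end, in the units of the state.
- readout.get_obs(): the state, without advancing time (a new reading comes with each control period).
- grab_frame(name): name is "scene" or "top" or "wrist"; returns a dict with "color" (480x640x3 uint8, red, green, blue), "depth" (480x640 float32, mm along the optical axis (not along the pixel's ray), 0 where there is no reading), "fovy" (degrees; the focal length in pixels is half the picture's height over the tangent of half this angle, whatever the lens; pixels are square), "cx", "cy" (the principal point, pixels), "T" (4x4, takes a point from camera to world coordinates); the wrist camera has in their place "tool_from_camera" (4x4, takes a point from camera to tool coordinates, whose origin is the TCP and whose axes are the tool frame's). Camera axes: x right, y up, looking along -z (the intrinsics and any distortion apply to the point x, -y, -z); pixel columns grow to the right and rows downward; lengths in mm; the calibration is good to about 2 mm. The wrist camera is an equidistant fisheye: a pixel r from the principal point sees the ray r / f radians off the axis. A picture is of the moment at which its call begins: read the wrist's pose just before it.
- order.finish_job(): hands the job in, once; it reports no verdict.
Trained networks look in the newest picture that a camera, given by its name, has taken for a name from the list of things; names that differ only in an ending like _2 or _b are one class to them, and where a whole thing is asked for, a point or a joint stands for the part that bears it (a point fixed in the world has none). Each returns a list of dicts, best first, with "confidence" (0 to 1); they miss things now and then, are a little off and sometimes report something else, mostly with a low value. They report only what shows in the picture. A call takes as long as a camera call. They do not tell look-alikes from the thing itself.
- look_for(camera, label): "extent" ([left, top, right, bottom] in pixels, round what is visible of it).
The state is a dict: "clock": time; "joints": joint angles; "dq": joint speeds; "tau": joint torques, N m; "ee_pos": TCP position; "eef_rot": TCP orientation; "wrist_force": force on the tool from outside, world axes, zero at the start; "moment": the same for the moment, N m; "gripper_width": finger opening in mm.
Only numpy, scipy, OpenCV 4.12 (cv2) and the standard library are available. Lean on these libraries where they do the work, as an engineer would, in place of code of your own. Each camera call takes 0.05 s, during which the arm holds its last target.

TASK

Take the depth gauge from its wooden stand and lower its rod into the bore of the taller insulator, pushing the handle down gently until the rod, sliding through its stop, bottoms out in the hole while the stop sits flat on the insulator's top. Hold it lightly against the bottom for a good second, then let go and leave the gauge standing there, upright and still set to the hole's depth.

Things in the scene. Friction and masses are not known exactly. Their poses are not given: they have to be found in the camera images.
- gauge: The gauge's stop: steel disc 42 mm across, 10 mm thick, with a 22 mm hub 4 mm high on top; the rod slides through it. Origin: centre of its flat underside, z up the rod. It starts lying on the stand with the rod hanging in the stand's hole. The gauge weighs about 0.2 kg; drag of about 5 N keeps the stop where it is on the rod, so it rides along when the handle is lifted.
- gauge_grip (a point): The centre of the gauge's round black handle (24 mm across, 42 mm long, standing upright on the rod), on its axis, 103 mm above the rod's tip. At its foot is a finger guard, a disc 34 mm across, 4 mm thick; below that the bare rod is 78 mm long, 10 mm across; from its tip it widens as a cone from 4 mm to 10 mm over the first 5 mm.
- gauge_tip (a point): The lower end of the depth rod, on its axis.
- depth_rod (a joint): How far the rod's tip stands out below the underside of the stop, in m (0 = flush, most 0.06); grows as the rod is pushed down through the stop against about 5 N of drag. It starts at 10 to 18 mm, always less than the bore's depth.
- tall_mouth (a point): Centre of the bore's mouth in the top of the taller insulator: a fixed brown round ribbed resin post 54 mm across at its top, 75 mm high, on a 76 mm foot 10 mm thick, a brass ring about the mouth. The bore is vertical, 13 mm across, blind, of unknown depth between 22 and 52 mm. Its hard bottom must not be pressed with over 25 N: come down at about 10 mm/s.
- short_mouth (a point): Centre of the mouth of the bore in the shorter insulator's top (42 mm high, otherwise alike, 13 mm bore): not the one to gauge.
- stand: The gauge's stand: a fixed wooden block 70 x 70 x 30 mm with a 13 mm hole straight down through its middle. Origin at the centre of its underside.
Things that resemble listed ones, but are neither listed nor needed, are in the scene too. What is shaped like the part that bears tall_mouth but blue or turquoise is not meant.

How it is judged:
By the outcome, as a careful person would: the job done as asked, in the order asked, and still so for the second after the job is handed in, with the robot touching nothing.
It also fails if it takes over 48 s, if anything falls off the work surface, if the arm or the gripper's body presses on something with over 40 N, if the wrist force passes 120 N, or if a joint passes its speed limit or range.

## Working session

There is one attempt and no reset: what is moved stays moved. The work goes in short steps, Python scripts to look and compute and a tool call to move; the robot and the scene stay as the last step left them, time stands still between calls to the robot, and variables do not carry over. Pictures are saved under pics/ and viewed, and the job is handed in when it is done.

Besides the shell and the picture viewer there is one more tool, called after ">>>" as name([rows], argument=value, ...), one row to a line, values as JSON. arm_command: Moves the arm, as the interface text tells. Its arguments: {"type":"object","properties":{"rows":{"type":"array"},"fingers":{"type":"number"}},"required":["rows"]}

```bash
mkdir -p pics; cat > h.py <<'E'
import numpy as np,cv2
from plant import readout,grab_frame,order,look_for
def save(f,n): cv2.imwrite('pics/'+n+'.png',f['color'][:,:,::-1])
def world(f,u,v,d=None):
    F=240/np.tan(np.radians(f['fovy']/2)); d=f['depth'][int(v),int(u)] if d is None else d
    p=np.array([(u-f['cx'])/F*d,-(v-f['cy'])/F*d,-d,1]); return (f['T']@p)[:3]
def cloud(f):
    F=240/np.tan(np.radians(f['fovy']/2)); d=f['depth']; v,u=np.mgrid[:480,:640]
    p=np.stack([(u-f['cx'])/F*d,-(v-f['cy'])/F*d,-d,np.ones_like(d)],-1); return (p@f['T'].T)[...,:3]
E
python3 - <<'E'
from h import *
print(readout.get_obs())
for c in ('scene','top'):
    f=grab_frame(c); save(f,c+'0'); np.savez('/tmp/'+c+'0.npz',**f); print(c,f['fovy'],f['T'].round(2).tolist())
    for l in ('gauge','gauge_grip','tall_mouth','short_mouth','stand'):
        for r in look_for(c,l)[:4]: print(l,r)
E
```

```text
{'clock': 0.0, 'joints': array([ 1.1928165 ,  0.68999071, -0.19450839,  1.56633878,  0.15732527,
        0.90248811, -0.21509506]), 'dq': array([ 0.00222238, -0.00121391,  0.001047  , -0.00210066,  0.00038987,
        0.00057211,  0.00070938]), 'tau': array([-1.72314017e-04, -5.27575922e+01, -1.26707509e+00, -1.53434014e+01,
       -5.25955623e-02,  6.41506558e-03,  1.54521135e-04]), 'ee_pos': array([ 249.83733399, -572.18872664,  228.20711095]), 'eef_rot': array([ 0.59110851,  0.38749853,  0.59224754, -0.38688302]), 'wrist_force': array([ 0.67889421, -0.74212894, -0.08276596]), 'moment': array([-0.00934326, -0.01197983,  0.03395395]), 'gripper_width': 87.99599719909865}
scene 46.763534473298314 [[0.28, -0.59, 0.76, 1225.09], [0.96, 0.16, -0.23, -135.71], [0.01, 0.79, 0.61, 611.03], [0.0, 0.0, 0.0, 1.0]]
gauge {'extent': [145.2, 209.1, 179.5, 273.4], 'confidence': 0.98}
gauge_grip {'extent': [150.3, 210.3, 172.8, 264.0], 'confidence': 0.59}
tall_mouth {'extent': [386.7, 236.9, 434.7, 297.5], 'confidence': 0.95}
tall_mouth {'extent': [448.1, 246.4, 505.0, 308.4], 'confidence': 0.87}
t
[... 204 characters left out ...]
 0.78}
top 45.03230417471413 [[0.01, 1.0, -0.09, 506.2], [-1.0, 0.01, 0.02, 59.63], [0.02, 0.09, 1.0, 968.48], [0.0, 0.0, 0.0, 1.0]]
gauge {'extent': [436.6, 276.0, 473.3, 301.1], 'confidence': 0.89}
gauge_grip {'extent': [448.1, 274.1, 473.7, 298.9], 'confidence': 0.87}
tall_mouth {'extent': [263.5, 260.7, 313.2, 307.9], 'confidence': 0.87}
tall_mouth {'extent': [196.3, 200.2, 244.3, 245.7], 'confidence': 0.75}
tall_mouth {'extent': [135.4, 169.1, 191.0, 218.2], 'confidence': 0.63}
short_mouth {'extent': [155.4, 277.9, 200.1, 322.4], 'confidence': 0.91}
short_mouth {'extent': [449.3, 275.7, 474.0, 300.0], 'confidence': 0.63}
stand {'extent': [417.3, 256.1, 480.6, 315.2], 'confidence': 0.61}
```

View pics/scene0.png

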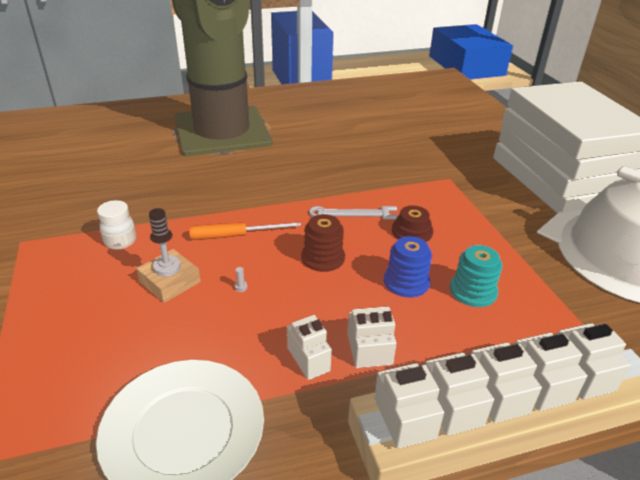

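View pics/top0.png

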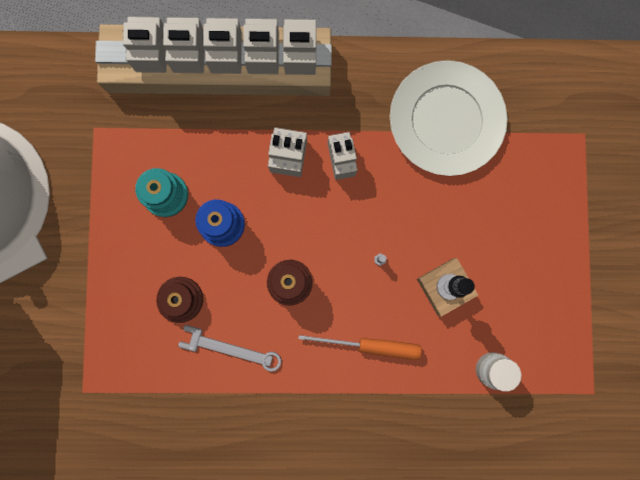

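The tall brown insulator is at top (288,282) / scene (324,222). The gauge is at top (460,287) / scene (159,225). Next I measure from the point clouds.

```bash
python3 - <<'E'
from h import *
for c,bg,bt in (('scene',(145,205,180,280),(300,212,348,270)),('top',(415,255,485,318),(262,258,316,310))):
    f=dict(np.load(f'/tmp/{c}0.npz')); P=cloud(f); 
    def fit(b,z0,z1,r=None):
        Q=P[b[1]:b[3],b[0]:b[2]].reshape(-1,3); Q=Q[(Q[:,2]>z0)&(Q[:,2]<z1)]
        if len(Q)<8: print(c,z0,z1,len(Q)); return
        x,y=Q[:,:1],Q[:,1:2]
        s=np.linalg.lstsq(np.hstack([2*x,2*y,np.ones_like(x)]),(x**2+y**2)[:,0],rcond=None)[0]
        print(c,z0,z1,len(Q),'med',np.median(Q,0).round(1),'min',Q.min(0).round(1),'max',Q.max(0).round(1),'circ',s[:2].round(1),np.sqrt(s[2]+s[0]**2+s[1]**2).round(1))
    for z in ((22,34),(35,41),(41,50),(50,85),(92,105),(105,134),(134,150)): fit(bg,*z)
    for z in ((65,72),(72,85)): fit(bt,*z)
    # brass ring
    b=bt; hsv=cv2.cvtColor(f['color'],cv2.COLOR_RGB2HSV); 
    m=(f['color'][...,0]>110)&(f['color'][...,1]>75)&(f['color'][...,2]<120); 
    M=np.zeros_like(m); M[b[1]:b[3],b[0]:b[2]]=m[b[1]:b[3],b[0]:b[2]]; 
    v,u=np.nonzero(M); print('brass',len(u),u.mean(),v.mean(),u.min(),u.max(),v.min(),v.max(),P[M].mean(0))
E
```

```text
scene 22 34 423 med [ 522.5 -179.5   30.8] min [ 469.1 -200.4   24.1] max [ 545.9 -143.2   33.9] circ [ 507.8 -164.8] 30.8
scene 35 41 213 med [ 523.6 -162.8   39.8] min [ 493.3 -185.1   35. ] max [ 535.5 -144.5   41. ] circ [ 515.2 -164.8] 17.3
scene 41 50 166 med [ 518.3 -164.2   43.4] min [ 495.9 -183.5   41. ] max [ 535.9 -145.2   49.7] circ [ 515.8 -164.5] 12.5
scene 50 85 118 med [ 517.5 -164.6   67.4] min [ 512.  -169.5   50. ] max [ 520.7 -159.7   85. ] circ [ 515.3 -164.6] 3.8
scene 92 105 182 med [ 523.7 -163.9   97.6] min [ 504.8 -181.1   93. ] max [ 531.9 -147.8  104.9] circ [ 515.  -164.5] 13.3
scene 105 134 271 med [ 523.8 -164.2  119.8] min [ 511.5 -176.6  105.1] max [ 529.1 -152.4  134. ] circ [ 515.3 -164.6] 11.0
scene 134 150 151 med [ 518.5 -164.8  139.1] min [ 502.5 -175.7  134.1] max [ 527.5 -153.7  141.2] circ [ 515.9 -164.6] 8.8
scene 65 72 135 med [541.6  88.8  68.5] min [509.   63.7  65.1] max [551.3 118.9  72. ] circ [527.2  91.6] 20.9
scene 72 85 506 med [522.8  93.4  75.4] min [494.5  67.1  72.1] max [548.  121.1  78.6] circ [521.9  93.8] 19.7
brass 661 32
[... 455 characters left out ...]

top 50 85 0
top 92 105 147 med [ 513.8 -155.2   97.5] min [ 498.9 -173.7   93.2] max [ 530.5 -146.9  104.8] circ [ 515.  -164.1] 14.5
top 105 134 85 med [ 515.1 -153.7  121.7] min [ 503.4 -164.1  105.4] max [ 527.3 -151.4  133.8] circ [ 515.  -163.9] 11.9
top 134 150 220 med [ 515.  -163.1  138.9] min [ 503.6 -174.3  134. ] max [ 526.5 -151.   142.4] circ [ 514.9 -163.3] 8.5
top 65 72 98 med [525.2  95.9  65.8] min [490.7  62.9  65. ] max [551.2 126.7  72. ] circ [520.6  95.5] 28.1
top 72 85 879 med [520.   95.   75.4] min [493.9  69.   72. ] max [546.2 121.4  80.3] circ [520.5  95. ] 19.4
brass 860 281.4313953488372 280.1686046511628 262 315 258 309 [523.78817269 108.37048855  15.56037395]
```

```bash
cat >> h.py <<'E'
from scipy.spatial.transform import Rotation as R
def pose():
    o=readout.get_obs(); q=o['eef_rot']; return o,R.from_quat([q[1],q[2],q[3],q[0]]).as_matrix(),np.array(o['ee_pos'])
def go(target):
    o,M,p=pose(); print('tcp',p.round(2),'travel',(M.T@(np.array(target)-p)).round(2)); print('axes x',M[:,0].round(4),'y',M[:,1].round(4),'z',M[:,2].round(4),'F',o['wrist_force'].round(2),'mom',o['moment'].round(2),'w',round(o['gripper_width'],2),'t',round(o['clock'],2))
E
python3 - <<'E'
from h import *
go([515.1,-164.2,230])
E
```

```text
tcp [ 250.19 -572.76  229.06] travel [  -0.96  406.3  -268.37]
axes x [ 1.e-04 -1.e-04 -1.e+00] y [0.9164 0.4003 0.    ] z [ 4.003e-01 -9.164e-01  1.000e-04] F [ 0.26 -0.09  0.49] mom [ 0.07 -0.01 -0.01] w 87.99 t 0.6
```

>>> arm_command([
  {"travel": [-1,33,-22],"spin": 0},
  {"travel": [-1,66,-44],"spin": 0},
  {"travel": [-1,99,-66],"spin": 0},
  {"travel": [-1,132,-88],"spin": 0},
  {"travel": [-1,165,-110],"spin": 0},
  {"travel": [-1,198,-132],"spin": 0},
  {"travel": [-1,231,-154],"spin": 0},
  {"travel": [-1,264,-176],"spin": 0},
  {"travel": [-1,297,-198],"spin": 0},
  {"travel": [-1,330,-220],"spin": 0},
  {"travel": [-1,363,-242],"spin": 0},
  {"travel": [-1,390,-258],"spin": 0},
  {"travel": [-1,406.3,-268.4],"spin": 0},
  {"travel": [-1,406.3,-268.4],"spin": 0},
  {"travel": [-1,406.3,-268.4],"spin": 0},
  {"travel": [-1,406.3,-268.4],"spin": 0},
], fingers=60)

```text
clock: 1.93
ee_pos: [514.1, -165.7, 229.9]
eef_rot: [0.591, 0.387, 0.591, -0.388]
wrist_force: [-0.4, -1.1, -0.3]
gripper_width: 60.2
```

```bash
python3 - <<'E'
from h import *
go([515.1,-164.2,117.5])
f=grab_frame('wrist'); save(f,'w1'); np.savez('/tmp/w1.npz',**f); print({k:f[k] for k in f if k not in('color','depth')})
E
```

```text
tcp [ 514.15 -165.66  229.94] travel [112.43   1.62  -1.03]
axes x [-0.0011 -0.0012 -1.    ] y [ 0.9171  0.3988 -0.0015] z [ 3.988e-01 -9.171e-01  7.000e-04] F [-0.36 -1.13 -0.31] mom [-0.04  0.05 -0.04] w 60.17 t 1.93
{'fovy': 65.70646984690485, 'cx': 326.3470141587394, 'cy': 235.21952020793492, 'tool_from_camera': array([[ 2.73430457e-04,  2.74859790e-01, -9.61484280e-01,
        -1.55324696e+02],
       [-5.97549181e-05,  9.61484319e-01,  2.74859784e-01,
         6.98201889e+01],
       [ 9.99999961e-01, -1.77016220e-05,  2.79323321e-04,
         1.01708461e+00],
       [ 0.00000000e+00,  0.00000000e+00,  0.00000000e+00,
         1.00000000e+00]])}
```

View pics/w1.png

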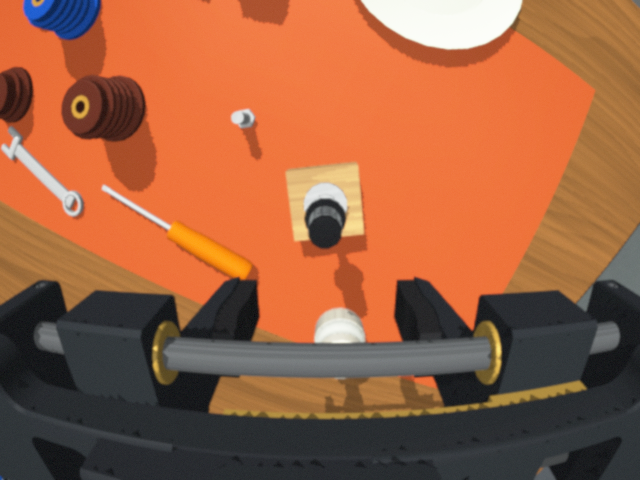

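The gauge handle is near the jaw centre line, at about (325,225). I'll cross-check both objects in the wrist frame's point cloud.

```bash
cat >> h.py <<'E'
def wcloud(f):
    o,M,p=pose(); F=240/np.tan(np.radians(f['fovy']/2)); d=f['depth']; v,u=np.mgrid[:480,:640]
    F=240/np.tan(np.radians(f['fovy']/2))
    x=u-f['cx'];y=v-f['cy'];r=np.hypot(x,y)+1e-9;t=np.tan(r/F)
    P=np.stack([x/r*t*d,-y/r*t*d,-d,np.ones_like(d)],-1)@f['tool_from_camera'].T
    return P[...,:3]@M.T+p
def circ(Q):
    x,y=Q[:,:1],Q[:,1:2]
    s=np.linalg.lstsq(np.hstack([2*x,2*y,np.ones_like(x)]),(x**2+y**2)[:,0],rcond=None)[0]
    return s[:2].round(1),np.sqrt(s[2]+s[0]**2+s[1]**2).round(1)
E
python3 - <<'E'
from h import *
f=dict(np.load('/tmp/w1.npz')); P=wcloud(f)
def st(b,z0,z1):
    Q=P[b[1]:b[3],b[0]:b[2]].reshape(-1,3);Q=Q[(Q[:,2]>z0)&(Q[:,2]<z1)]
    if len(Q)>5: print(z0,z1,len(Q),np.median(Q,0).round(1),Q.min(0).round(1),Q.max(0).round(1),((Q.min(0)+Q.max(0))/2).round(1),circ(Q))
for z in ((26,33),(35,41),(41,50),(95,105),(106,134),(134,145)): st((300,175,352,252),*z)
st((55,65,150,145),72,80)
E
```

```text
26 33 1212 [ 525.8 -161.3   29.7] [ 470.7 -202.4   27.3] [ 549.5 -132.8   33. ] [ 510.1 -167.6   30.1] (array([ 510.3, -167. ]), np.float64(29.6))
35 41 572 [ 525.2 -159.5   39.6] [ 500.8 -185.8   35.2] [ 535.  -144.8   41. ] [ 517.9 -165.3   38.1] (array([ 515.2, -165.4]), np.float64(16.5))
41 50 62 [ 523.3 -163.1   43.5] [ 507.6 -182.7   41. ] [ 530.5 -147.1   45.2] [ 519.1 -164.9   43.1] (array([ 513. , -167.7]), np.float64(13.1))
95 105 452 [ 523.6 -159.6   96.6] [ 501.9 -182.3   95. ] [ 531.4 -148.5  105. ] [ 516.7 -165.4  100. ] (array([ 514.4, -165.7]), np.float64(14.6))
106 134 290 [ 524.3 -160.7  122.7] [ 508.  -177.2  106.2] [ 527.1 -153.4  134. ] [ 517.6 -165.3  120.1] (array([ 514.4, -165.7]), np.float64(12.1))
134 145 878 [ 515.5 -165.4  138.4] [ 503.5 -177.4  134. ] [ 526.6 -154.1  140.4] [ 515.1 -165.7  137.2] (array([ 515.3, -165.5]), np.float64(8.3))
72 80 1694 [521.3  90.5  74.7] [494.1  65.6  72. ] [547.3 119.6  78. ] [520.7  92.6  75. ] (array([520.9,  92. ]), np.float64(19.4))
```

>>> arm_command([
  {"travel": [20,1.2,-0.4],"spin": 0},
  {"travel": [45,1.2,-0.4],"spin": 0},
  {"travel": [70,1.2,-0.4],"spin": 0},
  {"travel": [90,1.2,-0.4],"spin": 0},
  {"travel": [105,1.2,-0.4],"spin": 0},
  {"travel": [112,1.2,-0.4],"spin": 0},
  {"travel": [112,1.2,-0.4],"spin": 0},
  {"travel": [112,1.2,-0.4],"spin": 0},
])

```text
clock: 2.65
ee_pos: [514.5, -166.5, 118.3]
eef_rot: [0.591, 0.388, 0.591, -0.389]
wrist_force: [0.0, -0.1, -0.1]
gripper_width: 60.3
```

```bash
python3 - <<'E'
from h import *
go([515.2,-165.2,118])
f=grab_frame('wrist'); save(f,'w2');f=grab_frame('scene'); cv2.imwrite('pics/s2.png',cv2.resize(f['color'][150:310,60:260,::-1],None,fx=3,fy=3))
E
```

```text
tcp [ 514.5  -166.5   118.28] travel [ 0.27  1.16 -0.92]
axes x [-0.0011 -0.0017 -1.    ] y [ 0.9181  0.3962 -0.0017] z [ 0.3962 -0.9181  0.0012] F [ 0.04 -0.12 -0.11] mom [0.02 0.03 0.04] w 60.29 t 2.65
```

View pics/s2.png

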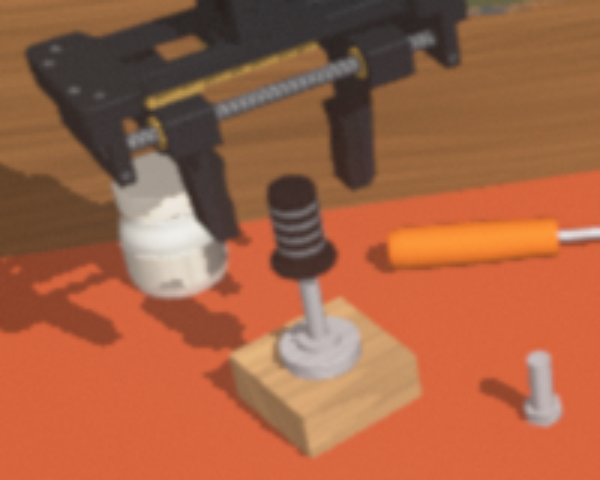

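View pics/w2.png

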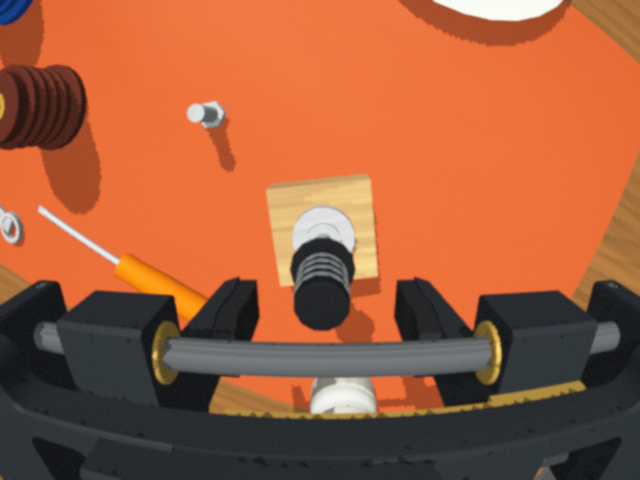

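```bash
python3 - <<'E'
from h import *
f=grab_frame('scene'); P=cloud(f)
Ti=np.linalg.inv(f['T']);F=240/np.tan(np.radians(f['fovy']/2))
o,M,p=pose()
for t in ([0,0,0],[17,0,0],[17,0,30],[17,0,-30],[-45,0,0]):
    w=M@np.array(t)+p; c=Ti@np.append(w,1); u=f['cx']+F*c[0]/-c[2]; v=f['cy']-F*c[1]/-c[2]; print(t,w.round(1),'px',round(u),round(v),'crop',round((u-60)*3),round((v-150)*3))
for (cu,cv) in ((225,225),(355,170),(212,190),(293,190),(345,130)):
    print((cu,cv),P[150+cv//3,60+cu//3].round(1))
w=grab_frame('wrist');Q=wcloud(w)
C=np.linalg.inv(w['tool_from_camera']);F=240/np.tan(np.radians(w['fovy']/2))
for t in ([0,0,0],[17,0,30],[17,0,-30],[-22,0,0],[0,0,30]):
    c=C@np.append(t,1);r=np.hypot(c[0],c[1]);a=np.arctan2(r,-c[2]);print(t,'wr',w['cx']+F*a*c[0]/r,w['cy']-F*a*c[1]/r)
for uv in ((245,287),(405,287),(322,305),(322,320)): print(uv,Q[uv[1],uv[0]].round(1))
E
```

```text
[0, 0, 0] [ 515.4 -166.   119.1] px 158 224 crop 293 221
[17, 0, 0] [ 515.5 -166.1  102.1] px 159 233 crop 298 248
[17, 0, 30] [ 527.4 -193.6  102.2] px 141 240 crop 243 271
[17, 0, -30] [ 503.5 -138.5  102. ] px 177 226 crop 351 227
[-45, 0, 0] [ 515.4 -165.9  164.1] px 153 199 crop 279 146
(225, 225) [ 537.3 -196.3  137.8]
(355, 170) [ 509.8 -132.6  141.5]
(212, 190) [ 539.2 -199.2  160.5]
(293, 190) [ 516.7 -164.   139.1]
(345, 130) [ 508.1 -133.9  163.7]
[0, 0, 0] wr 324.2195879659711 288.73991150941276
[17, 0, 30] wr 384.0254670515929 274.49053058705067
[17, 0, -30] wr 264.8998466540383 274.4420065497333
[-22, 0, 0] wr 323.9164338312851 311.026833006751
[0, 0, 30] wr 389.31341483451104 288.23323665205834
(245, 287) [ 510.1 -132.7  136.4]
(405, 287) [ 536.2 -193.1  136.5]
(322, 305) [ 516.9 -164.3  139.6]
(322, 320) [ 510.3 -167.1  139.1]
```

```bash
python3 - <<'E'
from h import *
f=grab_frame('scene'); P=cloud(f); o,M,p=pose(); print(p.round(1),o['clock'])
for b,n in (((115,195,142,245),'L'),((168,170,186,218),'R')):
    Q=P[b[1]:b[3],b[0]:b[2]];C=f['color'][b[1]:b[3],b[0]:b[2]].astype(int)
    m=(C.max(-1)<90); q=Q[m]; q=q[(q[:,2]>85)&(np.hypot(q[:,0]-515,q[:,1]+165)<70)]
    print(n,len(q),q[q[:,2].argsort()[:10]].round(1).tolist())
cv2.imwrite('pics/s3.png',cv2.resize(f['color'][170:290,100:220,::-1],None,fx=5,fy=5,interpolation=cv2.INTER_NEAREST))
E
```

```text
[ 515.3 -165.7  118.9] 2.9
L 473 [[534.6, -193.4, 129.9], [537.9, -196.1, 131.0], [535.2, -191.7, 131.9], [538.3, -200.1, 132.1], [537.0, -195.9, 132.1], [539.1, -198.7, 132.4], [537.9, -194.5, 132.5], [536.3, -193.0, 132.9], [536.4, -194.3, 133.2], [533.6, -195.6, 133.3]]
R 521 [[506.7, -130.8, 130.1], [509.6, -134.0, 130.7], [508.8, -128.0, 130.9], [507.8, -132.3, 131.0], [506.3, -127.7, 131.0], [510.9, -132.6, 131.3], [504.4, -137.9, 131.6], [495.2, -141.6, 131.7], [507.7, -136.7, 131.7], [507.8, -126.3, 131.7]]
```

View pics/s3.png

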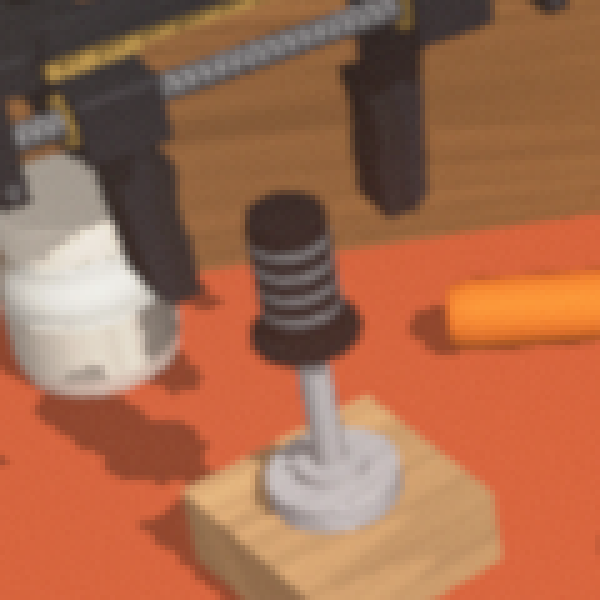

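```bash
python3 - <<'E'
from h import *
f=grab_frame('scene'); P=cloud(f); o,M,p=pose()
for n,pts in (('R',[(395,215),(390,200),(390,170),(385,140),(380,110),(375,85),(372,70),(380,50),(390,30),(430,20)]),('L',[(180,295),(172,270),(160,240),(145,200),(130,170),(120,140),(110,100),(110,80)])):
    for a,b in pts:
        w=P[170+b//5,100+a//5]; print(n,(a,b),'world',w.round(0),'tool',(M.T@(w-p)).round(1))
w=grab_frame('wrist');Q=wcloud(w)
for uv in ((240,282),(235,300),(225,320),(210,345),(195,370),(130,330),(320,355),(320,400),(320,430)): print('wrist',uv,(M.T@(Q[uv[1],uv[0]]-p)).round(1))
E
```

```text
R (395, 215) world [ 323. -132.    3.] tool [ 115.6 -162.8 -107.3]
R (390, 200) world [ 509. -134.  134.] tool [-15.    6.7 -32. ]
R (390, 170) world [ 508. -132.  144.] tool [-24.9   6.4 -33.7]
R (385, 140) world [ 510. -132.  156.] tool [-37.2   8.6 -32.7]
R (380, 110) world [ 510. -132.  167.] tool [-47.9   8.9 -32.5]
R (375, 85) world [ 508. -132.  174.] tool [-55.2   6.6 -33.1]
R (372, 70) world [ 497. -133.  173.] tool [-54.   -3.5 -36.8]
R (380, 50) world [ 502. -129.  182.] tool [-63.2   2.5 -38.2]
R (390, 30) world [ 512. -126.  194.] tool [-75.4  13.2 -37.4]
R (430, 20) world [ 527. -115.  204.] tool [-85.7  31.4 -41.6]
L (180, 295) world [ 538. -196.  131.] tool [-12.3   8.8  37.1]
L (172, 270) world [ 539. -197.  141.] tool [-21.9   8.9  38.4]
L (160, 240) world [ 538. -198.  151.] tool [-32.1   7.9  39. ]
L (145, 200) world [ 542. -199.  168.] tool [-48.7  11.1  41.7]
L (130, 170) world [ 539. -202.  176.] tool [-57.4   7.6  42.8]
L (120, 140) world [ 566. -200.  203.] tool [-84.4  33.4  52. ]
L (110, 100) world [ 566. -200.  215.] tool [-96.4  32.5  51.9]
L (110, 80) world [ 560. -200.  218.] tool [-98.8  27.1  49. ]
wrist (240, 282) [-11.6   7.9 -36. ]
wrist (235, 300) [-29.5   8.1 -34. ]
wrist (225, 320) [-45.1   7.8 -34.1]
wrist (210, 345) [-88.2  25.5 -24.6]
wrist (195, 370) [-90.   19.6 -28.7]
wrist (130, 330) [-96.   32.7 -39.2]
wrist (320, 355) [-90.8  25.7  -0.4]
wrist (320, 400) [  79.1 -136.6   -4.3]
wrist (320, 430) [-1.098e+02  2.280e+01 -1.000e-01]
```

Both cameras show the fingertips about 10 mm behind the reported TCP, where the text says 17 mm ahead of it. I'll trust the images and lower about 27 mm more, then look again before closing.

>>> arm_command([
  {"travel": [5,0,0],"spin": 0},
  {"travel": [12,0,0],"spin": 0},
  {"travel": [19,0,0],"spin": 0},
  {"travel": [24,0,0],"spin": 0},
  {"travel": [27,0,0],"spin": 0},
  {"travel": [27,0,0],"spin": 0},
  {"travel": [27,0,0],"spin": 0},
], fingers=45)

```text
clock: 3.58
ee_pos: [515.0, -165.5, 91.2]
eef_rot: [0.591, 0.388, 0.591, -0.389]
wrist_force: [-0.4, -0.5, 0.1]
gripper_width: 45.2
```

```bash
python3 - <<'E'
from h import *
f=grab_frame('scene');P=cloud(f); cv2.imwrite('pics/s4.png',cv2.resize(f['color'][170:290,100:220,::-1],None,fx=5,fy=5,interpolation=cv2.INTER_NEAREST))
go([515.2,-165.2,90.5])
f=grab_frame('wrist'); cv2.imwrite('pics/w4.png',cv2.resize(f['color'][220:380,200:450,::-1],None,fx=3,fy=3));Q=wcloud(f)
o,M,p=pose()
T=(Q-p)@M
D=f['depth']
for v in (282,287,292): print(v,[(u,T[v,u].round(0).tolist()) for u in range(235,415,6)  if D[v,u]>0 and T[v,u,0]<5])
E
```

```text
tcp [ 515.14 -165.55   91.51] travel [ 1.01  0.19 -0.31]
axes x [-0.     -0.0015 -1.    ] y [ 9.175e-01  3.977e-01 -6.000e-04] z [ 0.3977 -0.9175  0.0014] F [-0.07  1.2  -0.51] mom [ 0.03 -0.01 -0.03] w 44.87 t 3.63
282 [(241, [-17.0, 10.0, -34.0]), (247, [-16.0, 10.0, -32.0]), (253, [-14.0, 9.0, -30.0]), (259, [-12.0, 8.0, -28.0]), (265, [-12.0, 8.0, -25.0]), (271, [-11.0, 8.0, -22.0]), (289, [-6.0, 6.0, -15.0]), (295, [-5.0, 5.0, -13.0]), (301, [-6.0, 6.0, -10.0]), (307, [-16.0, 10.0, -7.0]), (313, [-19.0, 11.0, -4.0]), (319, [-19.0, 11.0, -2.0]), (325, [-19.0, 11.0, 0.0]), (331, [-18.0, 11.0, 3.0]), (337, [-15.0, 10.0, 5.0]), (343, [-11.0, 8.0, 8.0]), (349, [-6.0, 6.0, 11.0]), (355, [-5.0, 5.0, 14.0]), (379, [-9.0, 7.0, 24.0]), (385, [-12.0, 8.0, 26.0]), (391, [-12.0, 8.0, 28.0]), (397, [-12.0, 8.0, 31.0]), (403, [-16.0, 10.0, 33.0]), (409, [-15.0, 9.0, 35.0])]
287 [(241, [-21.0, 10.0, -33.0]), (247, [-21.0, 10.0, -31.0]), (253, [-17.0, 8.0, -29.0]), (259, [-19.0, 9.0, -26.0]), (265, [-17.0, 8.0, -24.0]), (271, [-17.0, 8.0, -22.0]), (289, [-5.0, 3.0, -16.0]), (295, [-4.0, 3.0, -13
[... 456 characters left out ...]
, 10.0, -35.0]), (241, [-26.0, 10.0, -32.0]), (247, [-25.0, 10.0, -30.0]), (253, [-22.0, 8.0, -28.0]), (259, [-22.0, 8.0, -26.0]), (265, [-22.0, 8.0, -23.0]), (271, [-19.0, 7.0, -21.0]), (289, [-5.0, 0.0, -16.0]), (295, [-5.0, 0.0, -13.0]), (301, [-22.0, 8.0, -9.0]), (307, [-24.0, 9.0, -7.0]), (313, [-28.0, 11.0, -4.0]), (319, [-30.0, 12.0, -2.0]), (325, [-30.0, 12.0, 0.0]), (331, [-28.0, 11.0, 3.0]), (337, [-25.0, 10.0, 5.0]), (343, [-23.0, 9.0, 7.0]), (349, [-14.0, 5.0, 10.0]), (355, [-5.0, 1.0, 14.0]), (361, [-4.0, 0.0, 16.0]), (379, [-11.0, 3.0, 24.0]), (385, [-21.0, 8.0, 24.0]), (391, [-22.0, 8.0, 27.0]), (397, [-22.0, 8.0, 29.0]), (403, [-25.0, 10.0, 31.0]), (409, [-26.0, 10.0, 33.0])]
```

View pics/s4.png

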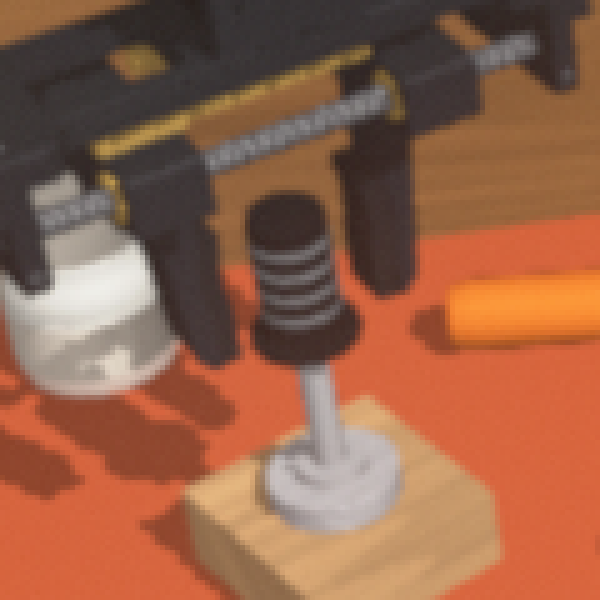

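View pics/w4.png

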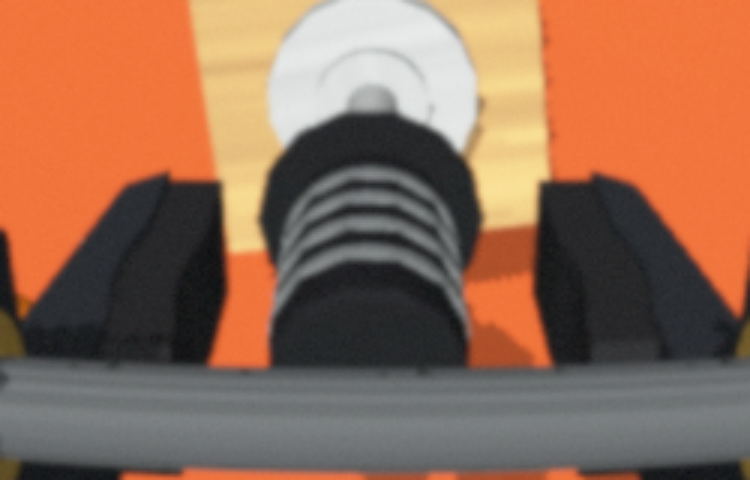

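Handle sits 1.5 mm off the finger centre, toward -z. I shift by that much and close.

>>> arm_command([
  {"travel": [0.5,0,-1.5],"spin": 0},
  {"travel": [0.5,0,-1.5],"spin": 0},
  {"travel": [0.5,0,-1.5],"spin": 0},
])

```text
clock: 3.93
ee_pos: [514.8, -164.1, 91.4]
eef_rot: [0.592, 0.388, 0.591, -0.388]
wrist_force: [0.3, 0.2, 0.1]
gripper_width: 44.9
```

>>> arm_command([
  {"travel": [0,0,0],"spin": 0},
  {"travel": [0,0,0],"spin": 0},
  {"travel": [0,0,0],"spin": 0},
  {"travel": [0,0,0],"spin": 0},
  {"travel": [0,0,0],"spin": 0},
  {"travel": [0,0,0],"spin": 0},
  {"travel": [0,0,0],"spin": 0},
  {"travel": [0,0,0],"spin": 0},
], fingers=15)

```text
clock: 4.6
ee_pos: [514.8, -164.2, 91.4]
eef_rot: [0.592, 0.388, 0.591, -0.388]
wrist_force: [0.2, 0.2, 1.1]
gripper_width: 22.9
```

```bash
python3 - <<'E'
from h import *
f=grab_frame('scene'); cv2.imwrite('pics/s5.png',cv2.resize(f['color'][170:290,100:220,::-1],None,fx=5,fy=5,interpolation=cv2.INTER_NEAREST))
go([515.2,-165.2,200])
E
```

```text
tcp [ 514.82 -164.17   91.44] travel [-1.0856e+02 -5.0000e-02  1.3100e+00]
axes x [ 8.0e-04 -1.7e-03 -1.0e+00] y [9.175e-01 3.978e-01 1.000e-04] z [ 0.3978 -0.9175  0.0019] F [-0.22  0.37  1.81] mom [-0.02  0.04 -0.  ] w 23.08 t 4.65
```

View pics/s5.png

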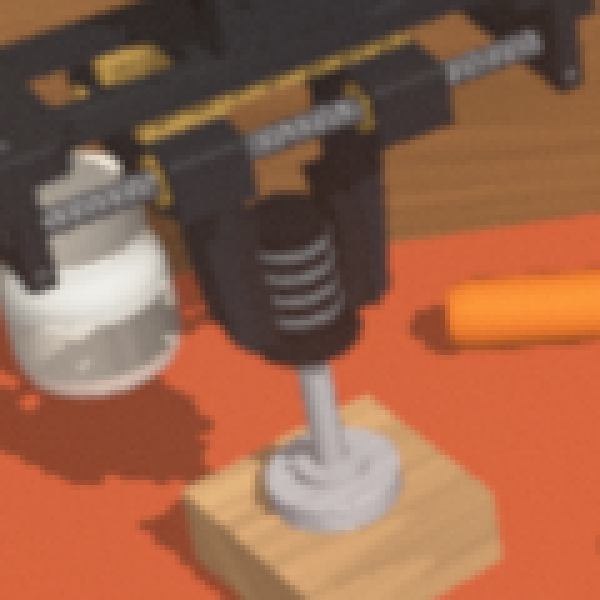

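Firm grasp: opening 23 mm on the 24 mm handle. Lifting straight up.

>>> arm_command([
  {"travel": [-3,0,0],"spin": 0},
  {"travel": [-10,0,0],"spin": 0},
  {"travel": [-20,0,0],"spin": 0},
  {"travel": [-32,0,0],"spin": 0},
  {"travel": [-46,0,0],"spin": 0},
  {"travel": [-60,0,0],"spin": 0},
  {"travel": [-73,0,0],"spin": 0},
  {"travel": [-83,0,0],"spin": 0},
  {"travel": [-90,0,0],"spin": 0},
  {"travel": [-90,0,0],"spin": 0},
  {"travel": [-90,0,0],"spin": 0},
])

```text
clock: 5.57
ee_pos: [514.8, -164.0, 181.7]
eef_rot: [0.592, 0.388, 0.59, -0.388]
wrist_force: [0.6, -0.0, -2.2]
gripper_width: 23.0
```

```bash
python3 - <<'E'
from h import *
f=grab_frame('scene'); P=cloud(f);cv2.imwrite('pics/s6.png',cv2.resize(f['color'][130:290,80:240,::-1],None,fx=4,fy=4,interpolation=cv2.INTER_NEAREST))
o,M,p=pose()
def st(z0,z1):
    Q=P.reshape(-1,3);Q=Q[(Q[:,2]>z0)&(Q[:,2]<z1)&(np.hypot(Q[:,0]-515,Q[:,1]+165)<26)]
    if len(Q)>8: print(z0,z1,len(Q),np.median(Q,0).round(1),Q.min(0).round(1),Q.max(0).round(1),circ(Q))
for z in ((80,120),(100,114),(114,121),(121,131),(131,137),(137,160),(160,175),(178,186),(190,220)): st(*z)
go([520.9,93.0,181])
E
```

```text
121 131 252 [ 527.8 -163.3  129.1] [ 494.7 -184.5  121.2] [ 537.  -143.8  131. ] (array([ 515.5, -164.4]), np.float64(18.2))
131 137 210 [ 519.1 -164.4  132.3] [ 496.7 -184.   131. ] [ 535.2 -144.5  136.7] (array([ 515.2, -164.1]), np.float64(13.4))
137 160 90 [ 517.9 -164.2  148.4] [ 512.4 -169.2  137.2] [ 520.6 -159.6  159.9] (array([ 515.4, -164.4]), np.float64(4.0))
160 175 64 [ 517.9 -164.2  167.7] [ 511.8 -169.2  160.2] [ 522.4 -159.7  174.3] (array([ 516.1, -164.3]), np.float64(3.7))
178 186 26 [ 527.7 -165.4  185. ] [ 518.5 -179.5  183. ] [ 531.1 -148.8  185.9] (array([ 514.7, -164.8]), np.float64(15.6))
190 220 631 [ 524.1 -162.6  206. ] [ 508.9 -190.8  190. ] [ 534.5 -139.2  220. ] (array([ 508.1, -168.5]), np.float64(21.7))
tcp [ 514.39 -163.94  181.16] travel [  -0.24  108.2  -233.14]
axes x [ 1.0e-04 -1.6e-03 -1.0e+00] y [ 9.174e-01  3.979e-01 -5.000e-04] z [ 0.3979 -0.9174  0.0015] F [-0.68  0.77 -2.19] mom [ 0.04 -0.02  0.02] w 23.1 t 5.62
```

View pics/s6.png

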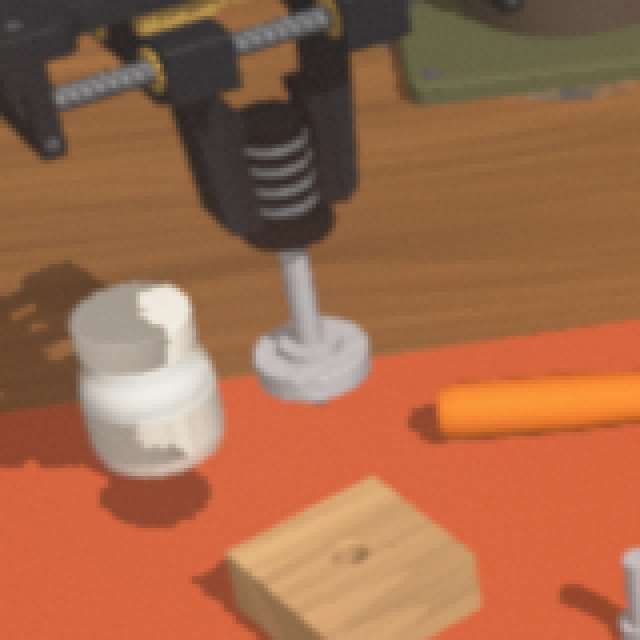

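```bash
python3 - <<'E'
from h import *
for c,(a,b) in (('scene',(324,222)),('top',(288,282)),('w1',(80,107))):
    f=dict(np.load(f'/tmp/{c}0.npz' if c!='w1' else '/tmp/w1.npz'))
    I=f['color'].astype(int)
    print(c); print((I[b-10:b+11:2,a-14:a+15:2].sum(-1)//3))
    cv2.imwrite(f'pics/ring_{c}.png',cv2.resize(f['color'][b-25:b+25,a-25:a+25,::-1],None,fx=10,fy=10,interpolation=cv2.INTER_NEAREST))
E
python3 -c "
import cv2,numpy as np
cv2.imwrite('pics/rings.png',cv2.resize(np.hstack([cv2.imread('pics/ring_%s.png'%c) for c in('scene','top','w1')]),(798,266)))"
```

```text
scene
[[156 175 127  92 158 193 185 195 195 193 192 191 191 191 192]
 [116 161 175 141 131 135 117 125 135 152 170 186 191 188 190]
 [105 112  90  73  68  68  66  68  68  69  71  86 104 126 131]
 [ 96  71  68  69  72  82  90  88  84  73  70  69  70  85 120]
 [ 72  68  69  70 110 138 141 141 133 128  82  68  70  68  84]
 [ 68  70  69  75 134 122  72  65  64 124 121  69  69  72  71]
 [ 70  70  69  72 117 132  98  87  91 133 116  70  69  71  71]
 [ 68  71  70  70  73  97 120 133 124 104  73  68  69  70  71]
 [ 56  69  70  70  70  69  69  71  71  72  69  71  71  71  68]
 [ 51  56  64  69  71  70  71  69  69  71  71  71  71  70  67]
 [ 51  54  55  61  64  69  71  72  71  71  72  71  69  69  66]]
top
[[ 56  56  54  55  56  54  55  55  56  55  54  55  53  54  45]
 [ 56  56  55  54  56  62  83  80  76  54  57  54  56  55  51]
 [ 56  54  57  55  80 124 125 121 120 107  61  55  56  55  55]
 [ 55  53  57  58 118 121  45  36  87 125 100  57  56  54  56]
 [ 54  54  57  74 125  64  41  47  51 104 115  55  55  57  55]
 [ 56  55  56  81 125  50  49  48  50 101 117  54  54  56  54]
 [ 55  56  57  56 
[... 294 characters left out ...]
4]]
w1
[[ 71  69  69  70  78 127 151 155 153 142 110  74  70  72  68]
 [ 70  69  69  78 122 152 154 149 152 154 142  88  67  73  71]
 [ 71  69  71  99 150 151 108  75  97 144 151 113  74  66  70]
 [ 69  69  70 125 153 110  43  30  42 108 153 127  75  73  72]
 [ 68  69  81 141 150  76  30  27  30  93 153 132  75  71  68]
 [ 71  67  85 142 144  66  32  29  32  95 154 133  77  70  69]
 [ 70  67  81 143 146  79  32  31  42 116 154 116  71  71  72]
 [ 68  67  75 139 154 119  59  48  95 145 148  93  72  70  69]
 [ 68  66  71 111 155 152 133 120 149 155 130  76  68  70  68]
 [ 68  69  73  86 137 155 156 155 155 136  86  74  70  69  70]
 [ 69  68  67  71  91 122 142 139 124  88  74  68  67  67  68]]
```

View pics/rings.png

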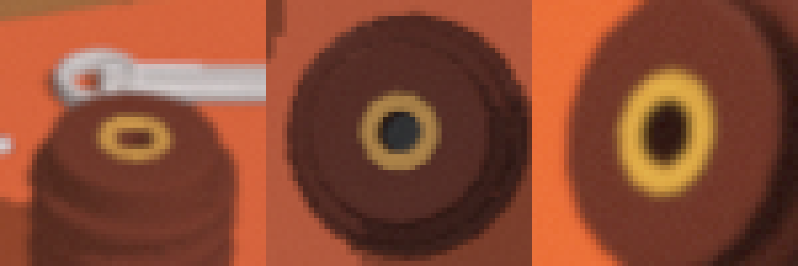

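```bash
cat >> h.py <<'E'
def ray(f,u,v,M=None,p=None):
    F=240/np.tan(np.radians(f['fovy']/2)); x=u-f['cx'];y=v-f['cy']
    if 'T' in f: d=f['T'][:3,:3]@np.array([x/F,-y/F,-1]); return f['T'][:3,3],d
    r=np.hypot(x,y);t=np.tan(r/F); c=np.array([x/r*t,-y/r*t,-1]); A=f['tool_from_camera']
    return M@A[:3,3]+p, M@A[:3,:3]@c
def onz(f,u,v,z,M=None,p=None):
    o,d=ray(f,u,v,M,p); return o+d*(z-o[2])/d[2]
def ring(f,box,z=75,M=None,p=None):
    I=f['color'].astype(int); m=np.zeros((480,640),np.uint8); a,b,c,d=box
    C=I[b:d,a:c]; k=(C[...,1]>0.6*C[...,0])&(C[...,1]>1.4*C[...,2])&(C[...,0]>90)
    m[b:d,a:c]=k; n,L,S,ce=cv2.connectedComponentsWithStats(m); j=1+S[1:,4].argmax(); m=(L==j).astype(np.uint8)
    cs,_=cv2.findContours(m,cv2.RETR_EXTERNAL,cv2.CHAIN_APPROX_NONE); W=np.array([onz(f,*q,z,M,p) for q in max(cs,key=len)[:,0]])
    return circ(W),((W.min(0)+W.max(0))/2).round(1)[:2],S[j]
E
python3 - <<'E'
from h import *
s=dict(np.load('/tmp/scene0.npz'));t=dict(np.load('/tmp/top0.npz'));w=dict(np.load('/tmp/w1.npz'))
print(ring(s,(308,214,340,234))); print(ring(t,(270,265,306,300)))
M=np.array([[-.0011,-.0012,-1],[.9171,.3988,-.0015],[.3988,-.9171,.0007]]).T;p=np.array([514.15,-165.66,229.94])
print(ring(w,(55,85,105,130),75,M,p))
# handle top (z 139.2) initial circles by darkness, and stop
E
```

```text
((array([518.7,  94.5]), np.float64(12.0)), array([518.8,  94.3]), array([317, 218,  15,  10, 102], dtype=int32))
((array([521.1,  95.8]), np.float64(11.4)), array([521.4,  95.9]), array([280, 274,  16,  15, 148], dtype=int32))
((array([520.6,  93.9]), np.float64(12.0)), array([520.6,  94. ]), array([ 70,  94,  20,  26, 325], dtype=int32))
```

>>> arm_command([
  {"travel": [0,4,-9],"spin": 0},
  {"travel": [0,12,-26],"spin": 0},
  {"travel": [0,23,-50],"spin": 0},
  {"travel": [0,36,-78],"spin": 0},
  {"travel": [0,49,-107],"spin": 0},
  {"travel": [0,62,-135],"spin": 0},
  {"travel": [0,75,-163],"spin": 0},
  {"travel": [0,87,-189],"spin": 0},
  {"travel": [0,97,-211],"spin": 0},
  {"travel": [0,104,-226],"spin": 0},
  {"travel": [0,108.3,-235.6],"spin": 0},
  {"travel": [0,108.3,-235.6],"spin": 0},
  {"travel": [0,108.3,-235.6],"spin": 0},
  {"travel": [0,108.3,-235.6],"spin": 0},
  {"travel": [0,108.3,-235.6],"spin": 0},
  {"travel": [0,108.3,-235.6],"spin": 0},
])

```text
clock: 6.95
ee_pos: [520.0, 93.7, 180.7]
eef_rot: [0.591, 0.388, 0.59, -0.389]
wrist_force: [0.1, -0.1, -2.1]
gripper_width: 23.0
```

```bash
python3 - <<'E'
from h import *
f=grab_frame('scene'); np.savez('/tmp/s7.npz',**f);P=cloud(f);cv2.imwrite('pics/s7.png',cv2.resize(f['color'][140:290,250:400,::-1],None,fx=4,fy=4,interpolation=cv2.INTER_NEAREST))
go([520.2,95.1,181])
o,M,p=pose()
w=grab_frame('wrist'); np.savez('/tmp/w7.npz',M=M,p=p,**w); save(w,'w7')
def st(z0,z1):
    Q=P.reshape(-1,3);Q=Q[(Q[:,2]>z0)&(Q[:,2]<z1)&(np.hypot(Q[:,0]-521,Q[:,1]-95)<27)]
    if len(Q)>8: print(z0,z1,len(Q),np.median(Q,0).round(1),Q.min(0).round(1),Q.max(0).round(1),circ(Q))
for z in ((80,112),(112,121),(121,131),(131,137),(137,160),(160,175),(178,186),(190,220)): st(*z)
E
```

```text
tcp [520.07  93.95 180.76] travel [-0.24  0.57 -1.  ]
axes x [ 0.     -0.0021 -1.    ] y [ 9.183e-01  3.959e-01 -8.000e-04] z [ 0.3959 -0.9183  0.0019] F [ 0.04 -0.28 -1.43] mom [ 0.02 -0.04 -0.03] w 23.07 t 7.0
112 121 12 [536.5  93.  120.3] [515.3  72.9 119.3] [539.6 105.  121. ] (array([518.7,  93.2]), np.float64(20.1))
121 131 288 [530.3  88.1 129. ] [497.9  72.4 121.1] [542.2 112.8 131. ] (array([520.6,  92.4]), np.float64(17.5))
131 137 89 [523.6  90.  133.6] [504.5  73.1 131. ] [536.  105.5 136.9] (array([521.1,  91.1]), np.float64(8.9))
137 160 74 [522.8  91.9 148.2] [516.5  88.2 137.9] [526.7  97.3 159.4] (array([521.3,  92.5]), np.float64(3.6))
160 175 52 [522.8  91.1 167.6] [516.6  88.2 160.4] [527.5  96.  175. ] (array([521.6,  92.2]), np.float64(3.3))
178 186 45 [532.5  88.8 185. ] [514.4  76.6 182.8] [537.7 108.3 186. ] (array([520.7,  92.4]), np.float64(14.8))
190 220 459 [529.7  95.2 205.7] [516.7  68.2 190.2] [539.5 121.5 220. ] (array([510.7,  89.7]), np.float64(24.0))
```

View pics/s7.png

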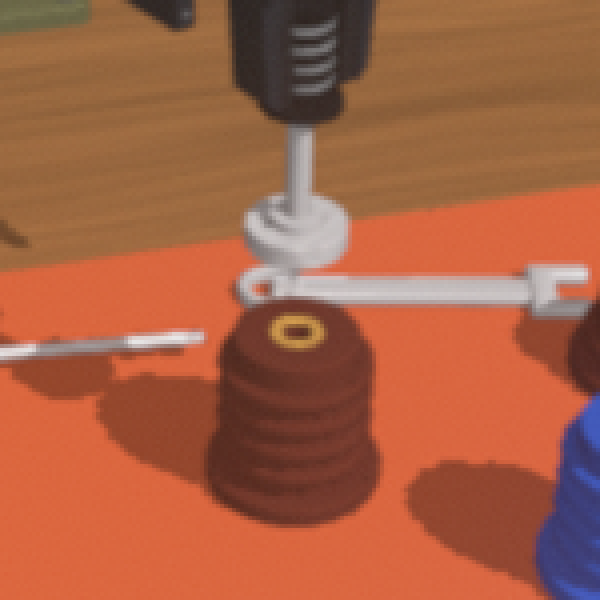

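View pics/w7.png

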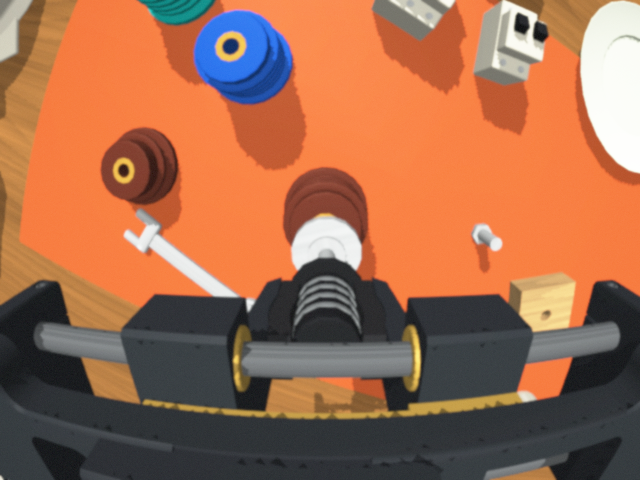

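```bash
cat > m.py <<'E'
from h import *
def ringcloud(f,P,box):
    I=f['color'].astype(int);a,b,c,d=box;C=I[b:d,a:c];k=(C[...,1]>0.6*C[...,0])&(C[...,1]>1.4*C[...,2])&(C[...,0]>90)
    Q=P[b:d,a:c][k];Q=Q[abs(Q[:,2]-75)<5];return np.median(Q,0).round(1),((Q.min(0)+Q.max(0))/2).round(1),len(Q)
E
python3 - <<'E'
from m import *
f=dict(np.load('/tmp/s7.npz'));P=cloud(f)
print('ring now',ring(f,(312,214,336,232)),ringcloud(f,P,(312,214,336,232)))
s=dict(np.load('/tmp/scene0.npz'));print('ring s0',ringcloud(s,cloud(s),(308,214,340,234)))
t=dict(np.load('/tmp/top0.npz'));print('ring t0',ringcloud(t,cloud(t),(270,265,306,300)))
# insulator rim top disc boundary: min/max extents in y from scene cloud
for n,g in(('s7',f),('s0',s),('t0',t)):
    Q=cloud(g).reshape(-1,3);Q=Q[(abs(Q[:,2]-75)<2)&(np.hypot(Q[:,0]-521,Q[:,1]-94)<40)];h=cv2.minEnclosingCircle(Q[:,:2].astype(np.float32));print(n,len(Q),h)
# stop underside-plane: stop top face z~130 contour (white gray) in s7: minEnclosing
def stop(P,c,lo,hi):
    Q=P.reshape(-1,3);Q=Q[(Q[:,2]>lo)&(Q[:,2]<hi)&(np.hypot(Q[:,0]-c[0],Q[:,1]-c[1])<27)];return len(Q),Q[:,2].max(),cv2.minEnclosingCircle(Q[:,:2].astype(np.float32))
print('stop s7',stop(P,(521,92.4),122,131))
w=np.load('/tmp/w7.npz');w=dict(w)
import h
M,p=w['M'],w['p']; h.pose=lambda:(None,M,p)
W=h.wcloud(w);print('stop w7',stop(W,(521,94),122,131)); 
Q=W.reshape(-1,3);
for z in((121,129),(126,131),(183,187),(187,200)):
    q=Q[(Q[:,2]>z[0])&(Q[:,2]<z[1])&(np.hypot(Q[:,0]-521,Q[:,1]-94)<23)]; print(z,len(q),circ(q) if len(q)>8 else '')
q=Q[(Q[:,2]>70)&(Q[:,2]<80)&(np.hypot(Q[:,0]-521,Q[:,1]-94)<40)];print(len(q),cv2.minEnclosingCircle(q[:,:2].astype(np.float32)))
E
```

```text
ring now ((array([518.8,  94.3]), np.float64(12.1)), array([518.8,  94.3]), array([317, 218,  15,  10, 105], dtype=int32)) (array([518.1,  93.8,  75.6]), array([519.4,  93.8,  74.6]), 100)
ring s0 (array([518.3,  94. ,  75.6]), array([520.1,  94. ,  75.3]), 97)
ring t0 (array([521.4,  96.8,  75.5]), array([521.4,  96. ,  75.3]), 137)
s7 453 ((521.3754272460938, 94.35154724121094), 28.01853370666504)
s0 468 ((520.6626586914062, 94.26730346679688), 27.56201171875)
t0 669 ((520.5473022460938, 95.13072967529297), 26.775203704833984)
stop s7 (274, np.float64(130.98343744694301), ((519.7047119140625, 93.61676788330078), 22.64806365966797))
stop w7 (1917, np.float64(130.98434038648546), ((520.1705932617188, 93.16638946533203), 20.951059341430664))
(121, 129) 1074 (array([521.8,  93.7]), np.float64(16.5))
(126, 131) 1827 (array([521. ,  93.4]), np.float64(16.2))
(183, 187) 970 (array([524.2,  94.7]), np.float64(11.2))
(187, 200) 1086 (array([516.9,  92.1]), np.float64(17.4))
1822 ((521.1112670898438, 94.30074310302734), 27.04220962524414)
```

>>> arm_command([
  {"travel": [1,0.5,-1.2],"spin": 0},
  {"travel": [4,0.5,-1.2],"spin": 0},
  {"travel": [8,0.5,-1.2],"spin": 0},
  {"travel": [12,0.5,-1.2],"spin": 0},
  {"travel": [16,0.5,-1.2],"spin": 0},
  {"travel": [20,0.5,-1.2],"spin": 0},
  {"travel": [22,0.5,-1.2],"spin": 0},
  {"travel": [23,0.5,-1.2],"spin": 0},
  {"travel": [23,0.5,-1.2],"spin": 0},
  {"travel": [23,0.5,-1.2],"spin": 0},
])

```text
clock: 7.88
ee_pos: [520.1, 95.5, 157.8]
eef_rot: [0.591, 0.388, 0.59, -0.389]
wrist_force: [0.1, 0.2, -1.4]
gripper_width: 23.0
```

```bash
python3 - <<'E'
from m import *
import h
f=grab_frame('scene'); np.savez('/tmp/s8.npz',**f);P=cloud(f);cv2.imwrite('pics/s8.png',cv2.resize(f['color'][160:270,260:390,::-1],None,fx=6,fy=6,interpolation=cv2.INTER_CUBIC))
go([520.2,95.1,181])
o,M,p=pose()
w=grab_frame('wrist'); np.savez('/tmp/w8.npz',M=M,p=p,**w)
W=h.wcloud(w)
def enc(P,lo,hi,R):
    Q=P.reshape(-1,3);Q=Q[(Q[:,2]>lo)&(Q[:,2]<hi)&(np.hypot(Q[:,0]-521,Q[:,1]-94)<R)];
    if len(Q)>8: print(lo,hi,len(Q),np.median(Q,0).round(1),cv2.minEnclosingCircle(Q[:,:2].astype(np.float32)),circ(Q))
for n,Q in(('scene',P),('wrist',W)):
    print(n)
    enc(Q,72,78,30);enc(Q,99,109,26);enc(Q,115,150,26);enc(Q,156,163,24)
E
```

```text
tcp [520.2   95.54 157.89] travel [-23.1   -0.18   0.45]
axes x [ 4.0e-04 -1.9e-03 -1.0e+00] y [ 9.181e-01  3.963e-01 -4.000e-04] z [ 0.3963 -0.9181  0.0019] F [ 0.58 -0.48 -2.65] mom [ 0.01 -0.04  0.  ] w 23.54 t 7.93
scene
72 78 430 [526.7  90.4  75.3] ((521.2449340820312, 93.4260025024414), 27.28429412841797) (array([523.5,  93. ]), np.float64(18.8))
99 109 287 [529.   90.4 106.2] ((520.006103515625, 94.88599395751953), 22.673051834106445) (array([520.9,  94.4]), np.float64(17.2))
115 150 117 [522.6  93.6 132.3] ((520.9689331054688, 94.0561294555664), 5.7243781089782715) (array([520.8,  94.6]), np.float64(3.9))
156 163 41 [531.8  93.1 162.1] ((522.1947631835938, 95.17572784423828), 16.102764129638672) (array([522.3,  94.7]), np.float64(13.7))
wrist
72 78 1594 [536.1 101.2  74.6] ((520.7787475585938, 93.92827606201172), 27.285070419311523) (array([520.2,  94. ]), np.float64(23.0))
99 109 1948 [529.5 101.  106.1] ((520.6392211914062, 94.7796630859375), 20.91107749938965) (array([521.6,  95.2]), np.float64(16.1))
115 150 75 [524.4  96.5 119.2] ((522.0052490234375, 95.44717407226562), 4.491949081420898) (array([520.1,  94.5]), np.float64(4.9))
156 163 600 [532.2  99.9 162.4] ((526.834228515625, 97.33756256103516), 15.210440635681152) (array([524.5,  96.4]), np.float64(11.3))
```

View pics/s8.png

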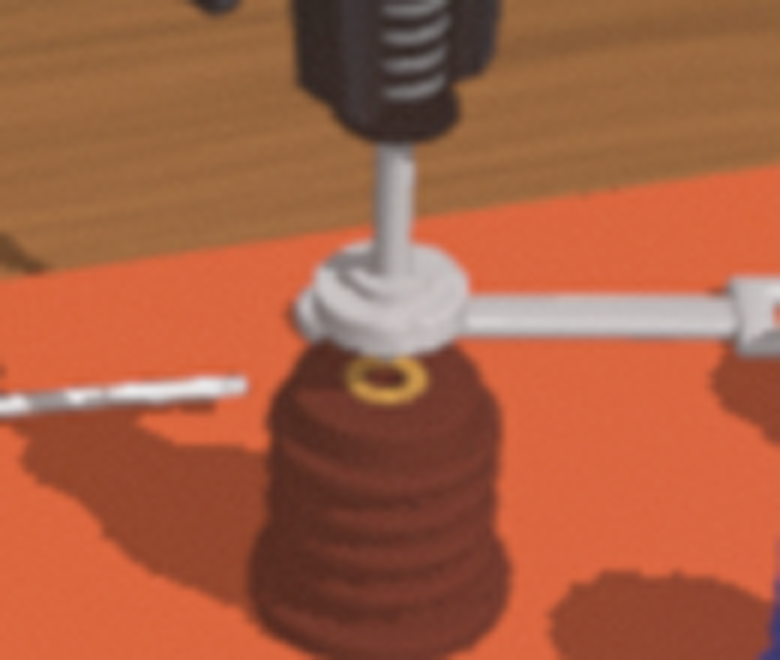

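Gauge and mouth axes agree to within about 0.5 mm. I'll descend gently and check forces.

>>> arm_command([
  {"travel": [1,-0.1,0.3],"spin": 0},
  {"travel": [2,-0.1,0.3],"spin": 0},
  {"travel": [3,-0.1,0.3],"spin": 0},
  {"travel": [4,-0.1,0.3],"spin": 0},
  {"travel": [5,-0.1,0.3],"spin": 0},
  {"travel": [6,-0.1,0.3],"spin": 0},
  {"travel": [7,-0.1,0.3],"spin": 0},
  {"travel": [8,-0.1,0.3],"spin": 0},
])

```text
clock: 8.65
ee_pos: [520.2, 95.2, 149.8]
eef_rot: [0.591, 0.388, 0.59, -0.389]
wrist_force: [-0.5, -0.1, -1.6]
gripper_width: 23.3
```

>>> arm_command([
  {"travel": [0.8,0,0],"spin": 0},
  {"travel": [1.6,0,0],"spin": 0},
  {"travel": [2.4,0,0],"spin": 0},
  {"travel": [3.2,0,0],"spin": 0},
  {"travel": [4,0,0],"spin": 0},
])

```text
clock: 9.07
ee_pos: [520.3, 95.3, 145.8]
eef_rot: [0.591, 0.388, 0.59, -0.389]
wrist_force: [-0.7, 0.5, -1.1]
gripper_width: 23.1
```

```bash
python3 - <<'E'
from m import *
f=grab_frame('scene'); P=cloud(f);cv2.imwrite('pics/s9.png',cv2.resize(f['color'][160:270,260:390,::-1],None,fx=6,fy=6,interpolation=cv2.INTER_CUBIC))
go([520.2,95.1,181])
def enc(P,lo,hi,R):
    Q=P.reshape(-1,3);Q=Q[(Q[:,2]>lo)&(Q[:,2]<hi)&(np.hypot(Q[:,0]-521,Q[:,1]-94)<R)];
    if len(Q)>8: print(lo,hi,len(Q),np.median(Q,0).round(1),circ(Q))
enc(P,88,99,26);enc(P,105,135,26)
E
```

```text
tcp [520.18  95.22 145.63] travel [-35.37  -0.04   0.18]
axes x [ 3.0e-04 -1.9e-03 -1.0e+00] y [ 9.181e-01  3.963e-01 -5.000e-04] z [ 0.3963 -0.9181  0.0018] F [-0.4  -0.02 -2.99] mom [ 0.01 -0.02  0.01] w 22.7 t 9.12
88 99 310 [527.8  90.4  94.5] (array([521. ,  93.9]), np.float64(16.2))
105 135 99 [522.9  92.9 121.2] (array([521.,  94.]), np.float64(3.8))
```

View pics/s9.png

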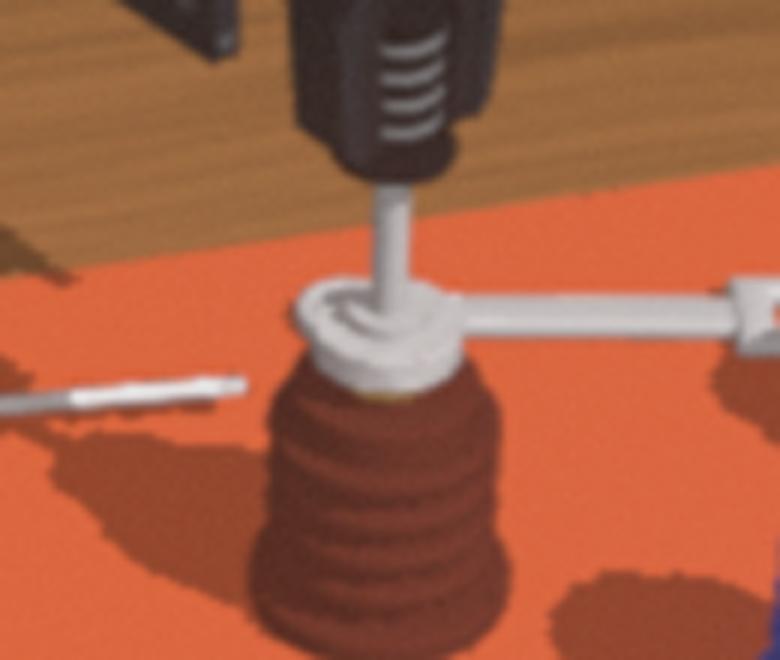

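The tip is about 6 mm inside the bore with no contact force. Continuing at 10 mm/s, in short calls once bottoming becomes possible.

>>> arm_command([
  {"travel": [0.8,0,0],"spin": 0},
  {"travel": [1.6,0,0],"spin": 0},
  {"travel": [2.4,0,0],"spin": 0},
  {"travel": [3.2,0,0],"spin": 0},
  {"travel": [4.0,0,0],"spin": 0},
  {"travel": [4.8,0,0],"spin": 0},
  {"travel": [5.6,0,0],"spin": 0},
  {"travel": [6.4,0,0],"spin": 0},
])

```text
clock: 9.78
ee_pos: [520.2, 95.2, 139.1]
eef_rot: [0.591, 0.388, 0.59, -0.389]
wrist_force: [0.8, -0.3, -1.8]
gripper_width: 23.2
```

>>> arm_command([
  {"travel": [0.8,0,0],"spin": 0},
  {"travel": [1.6,0,0],"spin": 0},
  {"travel": [2.4,0,0],"spin": 0},
])

```text
clock: 10.03
ee_pos: [520.2, 95.2, 136.7]
eef_rot: [0.591, 0.388, 0.59, -0.389]
wrist_force: [-0.6, -0.7, -1.3]
gripper_width: 23.3
```

>>> arm_command([
  {"travel": [0.8,0,0],"spin": 0},
  {"travel": [1.6,0,0],"spin": 0},
])

```text
clock: 10.2
ee_pos: [520.3, 95.2, 135.4]
eef_rot: [0.591, 0.388, 0.59, -0.389]
wrist_force: [0.1, 0.4, 4.3]
gripper_width: 22.8
```

>>> arm_command([
  {"travel": [0.8,0,0],"spin": 0},
  {"travel": [1.6,0,0],"spin": 0},
])

```text
clock: 10.37
ee_pos: [520.4, 95.3, 134.1]
eef_rot: [0.591, 0.388, 0.59, -0.389]
wrist_force: [-1.5, -0.5, 4.1]
gripper_width: 23.2
```

The stop has seated (force rose from -2 to +4 N) and the rod is sliding. I continue in small calls.

>>> arm_command([
  {"travel": [0.8,0,0],"spin": 0},
  {"travel": [1.6,0,0],"spin": 0},
])

```text
clock: 10.53
ee_pos: [520.4, 95.2, 132.6]
eef_rot: [0.591, 0.388, 0.59, -0.389]
wrist_force: [-1.3, -0.1, 5.0]
gripper_width: 22.9
```

>>> arm_command([
  {"travel": [0.8,0,0],"spin": 0},
  {"travel": [1.6,0,0],"spin": 0},
])

```text
clock: 10.7
ee_pos: [520.4, 95.3, 131.0]
eef_rot: [0.592, 0.388, 0.59, -0.389]
wrist_force: [-0.7, -1.6, 3.2]
gripper_width: 23.4
```

>>> arm_command([
  {"travel": [0.8,0,0],"spin": 0},
  {"travel": [1.4,0,0],"spin": 0},
])

```text
clock: 10.87
ee_pos: [520.4, 95.3, 129.5]
eef_rot: [0.592, 0.388, 0.59, -0.389]
wrist_force: [-1.4, -0.3, 4.4]
gripper_width: 22.8
```

>>> arm_command([
  {"travel": [0.7,0,0],"spin": 0},
  {"travel": [1.4,0,0],"spin": 0},
])

```text
clock: 11.03
ee_pos: [520.4, 95.2, 128.0]
eef_rot: [0.591, 0.388, 0.59, -0.389]
wrist_force: [-2.0, -0.2, 4.4]
gripper_width: 23.3
```

>>> arm_command([
  {"travel": [0.7,0,0],"spin": 0},
  {"travel": [1.4,0,0],"spin": 0},
])

```text
clock: 11.2
ee_pos: [520.4, 95.2, 126.5]
eef_rot: [0.591, 0.388, 0.59, -0.389]
wrist_force: [-1.0, 0.1, 4.4]
gripper_width: 23.1
```

>>> arm_command([
  {"travel": [0.7,0,0],"spin": 0},
  {"travel": [1.4,0,0],"spin": 0},
])

```text
clock: 11.37
ee_pos: [520.4, 95.2, 125.0]
eef_rot: [0.591, 0.388, 0.59, -0.389]
wrist_force: [-0.9, -0.4, 4.1]
gripper_width: 23.1
```

>>> arm_command([
  {"travel": [0.7,0,0],"spin": 0},
  {"travel": [1.4,0,0],"spin": 0},
])

```text
clock: 11.53
ee_pos: [520.4, 95.2, 123.6]
eef_rot: [0.591, 0.388, 0.59, -0.389]
wrist_force: [-1.2, 0.4, 3.6]
gripper_width: 23.1
```

>>> arm_command([
  {"travel": [0.7,0,0],"spin": 0},
  {"travel": [1.4,0,0],"spin": 0},
])

```text
clock: 11.7
ee_pos: [520.4, 95.2, 122.1]
eef_rot: [0.591, 0.388, 0.59, -0.389]
wrist_force: [-1.6, 0.0, 4.3]
gripper_width: 22.8
```

>>> arm_command([
  {"travel": [0.7,0,0],"spin": 0},
  {"travel": [1.4,0,0],"spin": 0},
])

```text
clock: 11.87
ee_pos: [520.4, 95.3, 120.6]
eef_rot: [0.591, 0.388, 0.59, -0.389]
wrist_force: [-1.5, -0.7, 4.1]
gripper_width: 23.2
```

>>> arm_command([
  {"travel": [0.7,0,0],"spin": 0},
  {"travel": [1.4,0,0],"spin": 0},
])

```text
clock: 12.03
ee_pos: [520.4, 95.2, 119.1]
eef_rot: [0.591, 0.388, 0.59, -0.389]
wrist_force: [-0.7, -0.4, 3.8]
gripper_width: 23.3
```

>>> arm_command([
  {"travel": [0.7,0,0],"spin": 0},
  {"travel": [1.4,0,0],"spin": 0},
])

```text
clock: 12.2
ee_pos: [520.4, 95.2, 117.6]
eef_rot: [0.591, 0.388, 0.59, -0.389]
wrist_force: [-1.3, -1.4, 5.2]
gripper_width: 22.9
```

>>> arm_command([
  {"travel": [0.7,0,0],"spin": 0},
  {"travel": [1.4,0,0],"spin": 0},
])

```text
clock: 12.37
ee_pos: [520.3, 95.2, 116.1]
eef_rot: [0.591, 0.388, 0.59, -0.389]
wrist_force: [-1.3, 0.8, 3.8]
gripper_width: 23.4
```

>>> arm_command([
  {"travel": [0.7,0,0],"spin": 0},
  {"travel": [1.4,0,0],"spin": 0},
])

```text
clock: 12.53
ee_pos: [520.4, 95.2, 114.7]
eef_rot: [0.591, 0.388, 0.59, -0.389]
wrist_force: [-1.1, -0.2, 4.9]
gripper_width: 22.9
```

>>> arm_command([
  {"travel": [0.7,0,0],"spin": 0},
  {"travel": [1.4,0,0],"spin": 0},
])

```text
clock: 12.7
ee_pos: [520.4, 95.2, 113.2]
eef_rot: [0.591, 0.388, 0.59, -0.389]
wrist_force: [-1.2, -0.6, 3.8]
gripper_width: 23.1
```

>>> arm_command([
  {"travel": [0.7,0,0],"spin": 0},
  {"travel": [1.4,0,0],"spin": 0},
])

```text
clock: 12.87
ee_pos: [520.4, 95.2, 111.7]
eef_rot: [0.591, 0.388, 0.59, -0.389]
wrist_force: [-0.4, -1.6, 3.9]
gripper_width: 23.0
```

>>> arm_command([
  {"travel": [0.7,0,0],"spin": 0},
  {"travel": [1.4,0,0],"spin": 0},
])

```text
clock: 13.03
ee_pos: [520.3, 95.2, 110.2]
eef_rot: [0.591, 0.388, 0.59, -0.389]
wrist_force: [-1.0, -1.0, 3.6]
gripper_width: 23.0
```

>>> arm_command([
  {"travel": [0.7,0,0],"spin": 0},
  {"travel": [1.4,0,0],"spin": 0},
])

```text
clock: 13.2
ee_pos: [520.4, 95.2, 108.7]
eef_rot: [0.591, 0.388, 0.59, -0.389]
wrist_force: [-1.1, -0.1, 4.1]
gripper_width: 23.0
```

```bash
python3 - <<'E'
from m import *
f=grab_frame('scene'); P=cloud(f);cv2.imwrite('pics/s10.png',cv2.resize(f['color'][160:270,260:390,::-1],None,fx=6,fy=6,interpolation=cv2.INTER_CUBIC))
go([520.2,95.1,181])
E
```

```text
tcp [520.33  95.18 108.63] travel [-72.37  -0.14   0.17]
axes x [ 9.0e-04 -1.7e-03 -1.0e+00] y [9.181e-01 3.963e-01 2.000e-04] z [ 0.3963 -0.9181  0.002 ] F [-0.91 -0.17  2.4 ] mom [-0.01  0.22  0.02] w 23.19 t 13.25
```

View pics/s10.png

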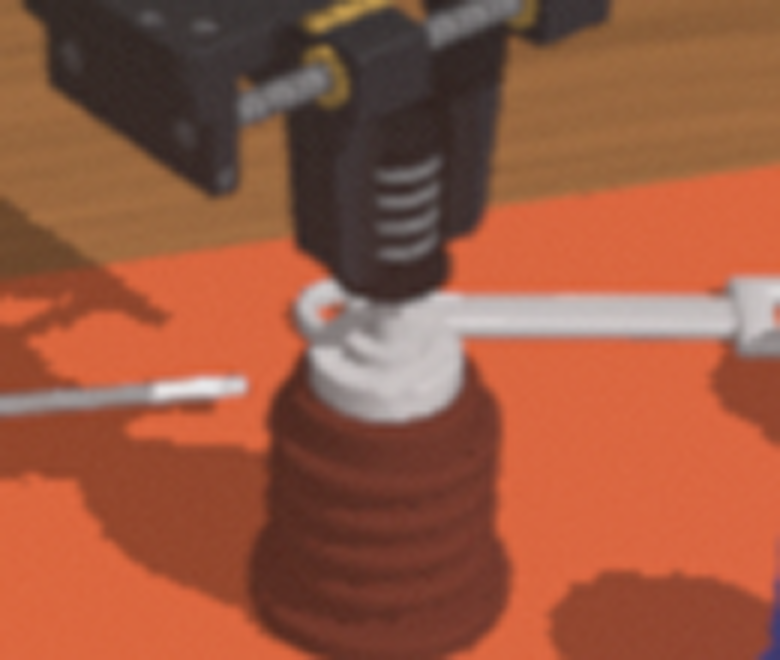

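The stop sits flat, the grip hasn't shifted and the bottom isn't reached yet. Continuing.

>>> arm_command([
  {"travel": [0.7,0,0],"spin": 0},
  {"travel": [1.4,0,0],"spin": 0},
])

```text
clock: 13.42
ee_pos: [520.4, 95.2, 107.2]
eef_rot: [0.591, 0.388, 0.59, -0.389]
wrist_force: [-0.8, -0.3, 5.5]
gripper_width: 22.9
```

>>> arm_command([
  {"travel": [0.7,0,0],"spin": 0},
  {"travel": [1.4,0,0],"spin": 0},
])

```text
clock: 13.58
ee_pos: [520.3, 95.2, 105.7]
eef_rot: [0.591, 0.388, 0.59, -0.389]
wrist_force: [-0.5, -0.2, 4.1]
gripper_width: 23.1
```

>>> arm_command([
  {"travel": [0.7,0,0],"spin": 0},
  {"travel": [1.4,0,0],"spin": 0},
])

```text
clock: 13.75
ee_pos: [520.4, 95.2, 104.2]
eef_rot: [0.591, 0.388, 0.59, -0.389]
wrist_force: [-1.5, 0.3, 4.2]
gripper_width: 23.2
```

>>> arm_command([
  {"travel": [0.7,0,0],"spin": 0},
  {"travel": [1.4,0,0],"spin": 0},
])

```text
clock: 13.92
ee_pos: [520.6, 95.3, 103.3]
eef_rot: [0.592, 0.388, 0.59, -0.389]
wrist_force: [-2.6, -1.2, 15.2]
gripper_width: 23.0
```

Bottom reached (15 N). Holding lightly.

>>> arm_command([
  {"travel": [0.4,0,0],"spin": 0},
  {"travel": [0.4,0,0],"spin": 0},
  {"travel": [0.4,0,0],"spin": 0},
])

```text
clock: 14.17
ee_pos: [520.8, 95.4, 103.4]
eef_rot: [0.592, 0.389, 0.59, -0.388]
wrist_force: [-2.6, 0.5, 8.7]
gripper_width: 23.0
```

>>> arm_command([
  {"travel": [0.5,0,0],"spin": 0},
  {"travel": [0.5,0,0],"spin": 0},
  {"travel": [0.5,0,0],"spin": 0},
])

```text
clock: 14.42
ee_pos: [520.9, 95.4, 103.4]
eef_rot: [0.592, 0.389, 0.59, -0.388]
wrist_force: [-1.8, 0.1, 9.2]
gripper_width: 23.0
```

>>> arm_command([
  {"travel": [0.5,-0.3,0],"spin": 0},
  {"travel": [0.5,-0.3,0],"spin": 0},
  {"travel": [0.5,-0.3,0],"spin": 0},
  {"travel": [0.5,-0.3,0],"spin": 0},
  {"travel": [0.5,-0.3,0],"spin": 0},
  {"travel": [0.5,-0.3,0],"spin": 0},
  {"travel": [0.5,-0.3,0],"spin": 0},
  {"travel": [0.5,-0.3,0],"spin": 0},
  {"travel": [0.5,-0.3,0],"spin": 0},
  {"travel": [0.5,-0.3,0],"spin": 0},
  {"travel": [0.5,-0.3,0],"spin": 0},
  {"travel": [0.5,-0.3,0],"spin": 0},
  {"travel": [0.5,-0.3,0],"spin": 0},
  {"travel": [0.5,-0.3,0],"spin": 0},
  {"travel": [0.5,-0.3,0],"spin": 0},
  {"travel": [0.5,-0.3,0],"spin": 0},
  {"travel": [0.5,-0.3,0],"spin": 0},
  {"travel": [0.5,-0.3,0],"spin": 0},
])

```text
clock: 15.92
ee_pos: [520.8, 95.4, 103.4]
eef_rot: [0.592, 0.389, 0.59, -0.388]
wrist_force: [-1.7, -0.6, 9.8]
gripper_width: 23.0
```

```bash
python3 - <<'E'
from m import *
f=grab_frame('scene'); cv2.imwrite('pics/s11.png',cv2.resize(f['color'][160:270,260:390,::-1],None,fx=6,fy=6,interpolation=cv2.INTER_CUBIC))
go([520.2,95.1,181])
E
```

```text
tcp [520.83  95.38 103.4 ] travel [-77.6   -0.49   0.19]
axes x [ 0.0034 -0.0012 -1.    ] y [0.9182 0.3962 0.0027] z [ 0.3962 -0.9182  0.0024] F [-1.25 -0.38  8.7 ] mom [-0.02  0.47 -0.  ] w 23.3 t 15.97
```

View pics/s11.png

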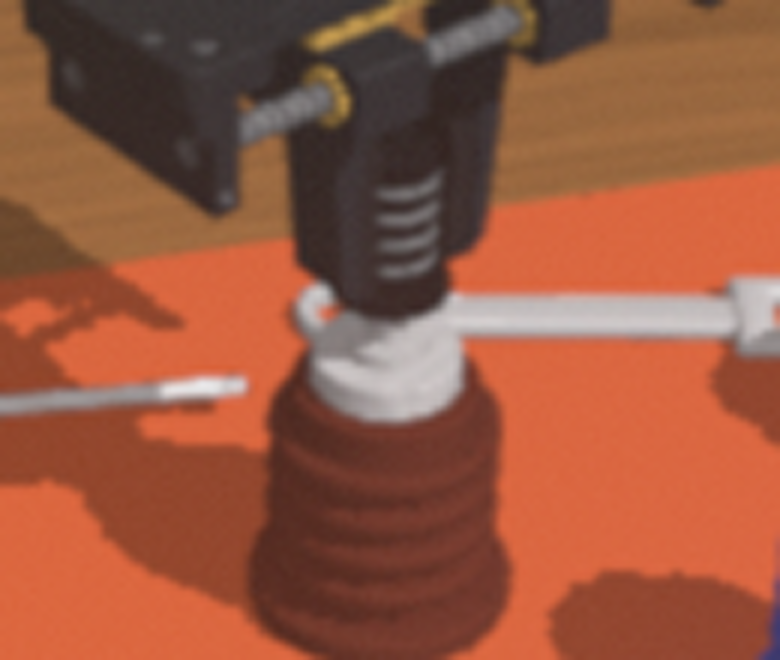

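Held for about 1.75 s at around 10 N. Releasing.

>>> arm_command([
  {"travel": [0,0,0],"spin": 0},
  {"travel": [0,0,0],"spin": 0},
  {"travel": [0,0,0],"spin": 0},
  {"travel": [0,0,0],"spin": 0},
  {"travel": [0,0,0],"spin": 0},
  {"travel": [0,0,0],"spin": 0},
  {"travel": [0,0,0],"spin": 0},
  {"travel": [0,0,0],"spin": 0},
], fingers=60)

```text
clock: 16.63
ee_pos: [520.8, 95.4, 103.3]
eef_rot: [0.592, 0.389, 0.59, -0.388]
wrist_force: [-0.8, -0.7, -0.5]
gripper_width: 60.1
```

```bash
python3 - <<'E'
from m import *
f=grab_frame('scene'); cv2.imwrite('pics/s12.png',cv2.resize(f['color'][150:260,260:390,::-1],None,fx=6,fy=6,interpolation=cv2.INTER_CUBIC))
go([520.2,95.1,181])
E
```

```text
tcp [520.87  95.38 103.36] travel [-77.64  -0.52   0.19]
axes x [ 0.0034 -0.0012 -1.    ] y [0.9181 0.3962 0.0027] z [ 0.3962 -0.9181  0.0024] F [ 0.56 -0.07 -0.01] mom [ 0.01 -0.01 -0.02] w 59.98 t 16.68
```

View pics/s12.png

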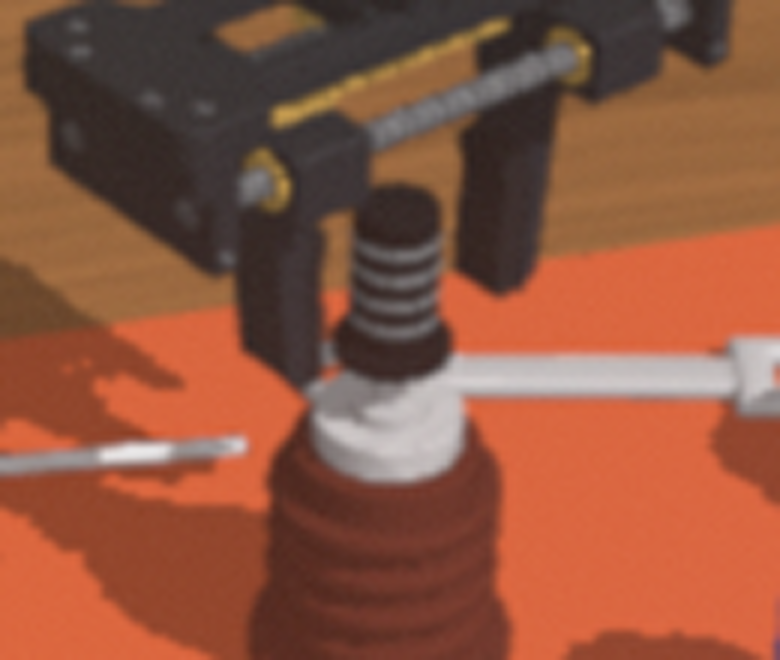

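The gauge stands upright with the fingers clear of it. Raising the arm.

>>> arm_command([
  {"travel": [-5,0,0],"spin": 0},
  {"travel": [-15,0,0],"spin": 0},
  {"travel": [-30,0,0],"spin": 0},
  {"travel": [-50,0,0],"spin": 0},
  {"travel": [-75,0,0],"spin": 0},
  {"travel": [-100,0,0],"spin": 0},
  {"travel": [-120,0,0],"spin": 0},
  {"travel": [-130,0,0],"spin": 0},
  {"travel": [-130,0,0],"spin": 0},
  {"travel": [-130,0,0],"spin": 0},
])

```text
clock: 17.52
ee_pos: [520.6, 95.5, 234.3]
eef_rot: [0.592, 0.389, 0.589, -0.388]
wrist_force: [-0.2, -0.4, -0.3]
gripper_width: 59.6
```

```bash
python3 - <<'E'
from m import *
f=grab_frame('scene'); P=cloud(f);cv2.imwrite('pics/s13.png',cv2.resize(f['color'][150:260,260:390,::-1],None,fx=6,fy=6,interpolation=cv2.INTER_CUBIC))
for lo,hi in((76,84),(85,88),(90,99),(104,107),(107,127),(127,150)):
    Q=P.reshape(-1,3);Q=Q[(Q[:,2]>lo)&(Q[:,2]<hi)&(np.hypot(Q[:,0]-521,Q[:,1]-94)<27)]
    if len(Q)>8: print(lo,hi,len(Q),np.median(Q,0).round(1),Q[:,2].max().round(1),circ(Q))
go([520.2,95.1,181])
E
```

```text
76 84 139 [537.2  90.3  79.6] 84.0 (array([521.7,  94.5]), np.float64(19.9))
85 88 147 [525.4  88.2  85.9] 87.9 (array([520.7,  94.8]), np.float64(16.4))
90 99 38 [524.   91.9  91.1] 97.2 (array([521.1,  94. ]), np.float64(6.9))
104 107 16 [535.5  93.  106.3] 106.9 (array([520.3,  94.9]), np.float64(16.4))
107 127 223 [530.2  90.9 112. ] 126.9 (array([521.1,  94.7]), np.float64(13.0))
127 150 194 [530.5  91.6 138.4] 149.8 (array([522. ,  94.8]), np.float64(11.1))
tcp [520.02  95.4  233.38] travel [52.39 -0.08  0.22]
axes x [ 0.0032 -0.0013 -1.    ] y [0.9182 0.3962 0.0024] z [ 0.3962 -0.9182  0.0024] F [-0.11 -0.6   0.53] mom [ 0.01  0.02 -0.02] w 59.95 t 17.57
```

View pics/s13.png

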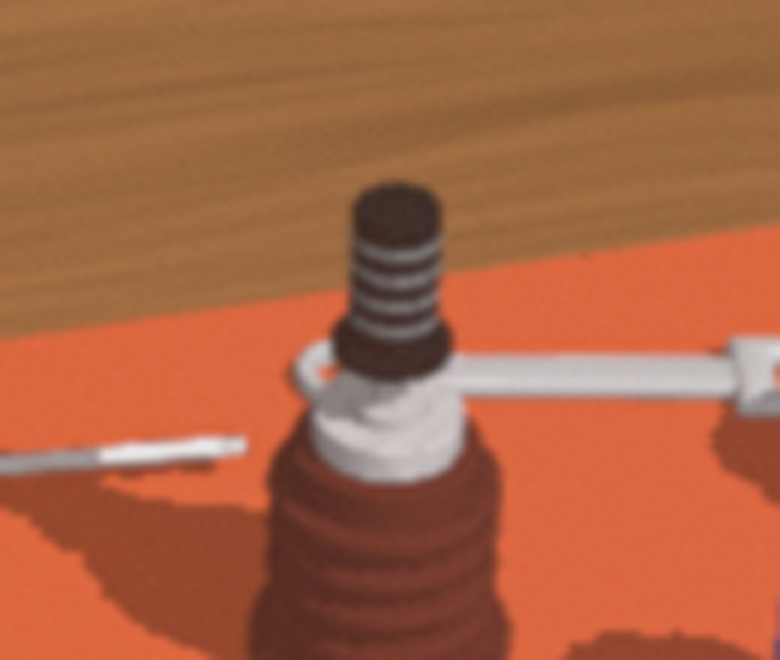

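```bash
python3 - <<'E'
from plant import order
print(order.finish_job())
E
```

```text
the job is handed in; nothing more can be done
None
```

The gauge is standing upright in the bore of the taller brown insulator, set to a depth of about 48 mm, and the job was handed in at about 17.6 s.

- **Insertion:** I lifted the gauge from its stand and lowered it in until the stop seated, which showed as a steady push of about 6 N. I then pushed the rod down at roughly 9 mm/s until it bottomed out, where the reading rose to 15 N.
- **Hold and release:** I held it at about 9–10 N for around 1.75 s, opened the gripper and raised the arm clear.
- **Last checks:** The final picture and depth readings show the stop flat on the insulator (its disc top at about z = 85 mm). The rod and handle are vertical over the mouth at about (521, 94.5). The handle did not move on release, and the wrist force was about zero afterwards.

Some readings disagreed:
- **Fingertips:** Both cameras showed the fingertips about 28 mm further back than the description says (10 mm behind the TCP instead of 17 mm ahead). I used the pictures for the grasp.
- **Mouth position:** The estimates of the bore mouth differed by 2–3 mm between cameras. The disc outlines agreed better, and the rod went in without side contact.
- **Side force:** During the hold the arm drifted about 0.5 mm sideways, with a side force of up to about 2.6 N.

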